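# Snap the lock of a bus terminator plug home in the bench pliers

## Task

Lay the loose terminator plug, the one whose orange lock still stands out, in the nest of the bench pliers with its lock towards the moving jaw, and let go of it. Then close the pliers by their free handle with a steady, gentle push until the lock's resistance peaks and gives and it snaps home; push no harder than that takes, for the plug cracks if it is forced. Let the handle spring open again, leave the plug lying in the nest, and leave the other things on the bench alone.

Things in the scene. Friction and masses are not known exactly. Their poses are not given: they have to be found in the camera images.
- plug: Bus terminator plug, the loose work piece (about 90 g): dark grey shell, steel mating skirt at one end, orange lock at the other. Lies flat; origin at the centre of its underside, z up. 34 mm wide in x, 32 mm high; in y from the skirt's flat end at -23 mm to the shell's end at +23 mm, where the lock comes out. Grip it across its 34 mm width (plug x); those sides are bare to the full height.
- lock (a joint): Travel of the orange lock into the plug, m. 0 = out, its flat end 7.5 mm proud of the shell; 0.0075 = home, flush, a hard stop. Pushed along plug -y the resistance at the lock rises to a peak of about 28 N some 2.5 mm in, falls to nothing at 6.5 mm, and from there the lock pulls itself home and stays. Short of 6.5 mm it springs back.
- lock_face (a point): Middle of the lock's flat outer end (24 mm wide, 18 mm high), 16 mm above the plug's underside; at plug y = +30.5 mm when the lock is out. Moves with the lock.
- pliers: Bench pliers lying on their side, screwed to the bench: black base plate 160 x 124 x 10 mm and steel C-frame. Origin on the bench under the middle of the nest, z up; x runs from the handles (-x) to the hinge (+x); y points to the moving jaw and free handle (+y). All of the pliers lies below 55 mm.
- lever (a joint): Closing angle of free handle and moving jaw, rad. 0 = open, where its spring holds it (about 2 N at the handle to start, 4 N closed); grows as the handle swings to pliers -y, at most 0.42. The jaw's brass-nosed adjusting screw presses the lock 75 mm from the hinge. Its setting differs by up to 5 mm either way and is not measured: the lock meets its stop anywhere from 0.23 to 0.38 rad.
- handle_grip (a point): Where to push the free handle: centre line of its round black grip, 18 mm thick, 205 mm from the hinge, 34 mm above the bare bench; the grip runs on 38 mm beyond it and 57 mm back. Moves with the handle, 45 to 75 mm in closing. The lock's peak is felt here as about 11 N plus the spring; more than 60 N on the plug (about 22 N here plus the spring) cracks it.
- plug_done: A finished plug of the same shape, its lock flush, lying in the blue tray. Not to be touched.
- switch: Bystander: black selector switch, 34 x 34 x 48 mm, upright. Origin under its centre.
- pulley: Bystander: steel stepped pulley lying flat, 104 mm across, 50 mm high. Origin under its centre.
- mouse: Bystander: computer mouse, 105 x 58 x 32 mm.
- pencil: Bystander: flat red carpenter's pencil, 175 mm long.
- driver: Bystander: yellow screwdriver, 190 mm long, lying flat.
- offcut: Bystander: wooden block 130 x 60 x 22 mm.
- kit_tray: Blue tray, 160 x 200 x 35 mm, fixed; origin under its centre.
- nest (a point): Middle of the nest's floor, 18 mm above the bench. The nest is a channel along pliers y between two rails (inner faces at x = +-18.5 mm, so 1.5 mm free each side of the plug; 5 mm thick, tops 7 mm above the floor, y from -23 to +21 mm). The fixed jaw, a bar with its flat face at y = -24 mm, 26 mm above the floor, ends it. The plug goes in with its axes along the pliers': skirt to the fixed jaw, lock to +y.
- hinge (a point): Axis of the upright hinge, 34 mm above the bench, at pliers x = 75, y = 27 mm. The free handle and the moving jaw turn about it as one piece. With the handle open the nose of the jaw's screw (14 mm across, 34 mm above the bench, over pliers x = 0) stands at pliers y = 39 to 49 mm, clear of a plug laid in the nest.
- fixed_grip (a point): Middle of the fixed handle's round black grip, 18 mm thick, along pliers x from -68 to -163 mm at y = -12 mm, 34 mm above the bench. It does not move.
Mind the look-alikes: they are no part of the job. What is shaped like the plug but brown or green is not meant.

How it is judged (in metres and radians):
On the way, in this order (a step that is already met when the one before it is completed fails the run):
1. the plug lies in the nest, lock towards the moving jaw and still out, let go (x of plug in the frame of pliers between -0.0035 and 0.0035 m and y of plug in the frame of pliers between -0.004 and 0.008 m and z of plug in the frame of pliers below 0.021 m and y of lock_face in the frame of pliers above 0.02 m and angle between plug's own z axis and vertical below 0.1 rad and value of joint lock below 0.002 m and contact force between the fingers and plug below 0.3 N), for 0.2 s.
2. the lock has snapped home under the moving jaw (value of joint lock above 0.007 m and value of joint lever above 0.12 rad), for 0.1 s.
At the end, for the whole second after the job is handed in: The lock is home (at least 7 of its 7.5 mm), the plug lies flat and at rest on the floor of the nest (within 3.5 mm of its middle along pliers x, from -4 to +8 mm along y, lifted under 3 mm), and the handle has sprung open (within 0.03 rad) (value of joint lock above 0.007 m and value of joint lever below 0.03 rad and x of plug in the frame of pliers between -0.0035 and 0.0035 m and y of plug in the frame of pliers between -0.004 and 0.008 m and z of plug in the frame of pliers below 0.021 m and angle between plug's own z axis and vertical below 0.1 rad and linear speed of plug below 0.02 m/s); the robot touches nothing.
It fails at once if the plug is cracked: the moving jaw presses on it with more than 60 N (contact force between lever and plug above 60 N).
It fails at once if the lock is pushed in with the fingers instead of the pliers (more than 8 N) (contact force between the fingers and lock above 8 N).
It fails at once if another thing on the bench is disturbed (moved more than 15 mm) (distance of any of plug_done, switch, pulley, mouse, pencil, driver, offcut from where it was at the start of the episode above 0.015 m).
It also fails if it takes over 64 s, if anything falls off the work surface, if the arm or the gripper's body presses on something with over 40 N, if the wrist force passes 120 N, or if a joint passes its speed limit or range.

## Robot

A 6-joint arm with a two-finger parallel gripper is mounted at the origin on the work surface. World frame = base frame: x ahead of the robot, y to its left, z up, the work surface at z = 0. Lengths are in mm, angles in rad, forces in N, time in s.
With the tool pointing down it reaches from about 350 to 875 mm from the base axis. Payload 4.2 kg.
Tool frame: the origin (TCP) lies at the very end of the fingers, on their centre line; the grasp point (between the pads) lies 19 mm behind it; z points along the fingers, y is the direction in which the jaws open and shut (so a half turn about z gives the same grasp; the last joint's range is limited). The gripper opens to 85 mm and grips with 20 to 120 N. Pads are 22 mm wide; open, the fingers measure 114 mm over their backs; the gripper's body (76 mm by 85 mm) begins 54 mm behind the grasp point. The pads swing forward as they close: fully open they stand 13 mm farther back than shut.
Start: joints at [-0.867, 0.385, 0.008, 0, -1.194, -0.259], TCP at [268.935, -564.157, 231.312] pointing down, gripper open.
Joint ranges: [-3.14, 3.14], [-1.21, 2.06], [-1.07, 1.41], [-3.16, 2.05], [-2.99, -0.16], [-3.1, 3.1]. Speed limits (rad/s): [2.79, 2.79, 3.14, 3.14, 3.14, 3.14].

## Interface

Orientations are given as a unit quaternion [x, y, z, w].
In Python, from bench import read_state, get_image, camera_params, job_done gives the robot as it stands.
- The arm moves only by the tool send_rows, never from a script. Its arguments are lists of equal length, an entry for each row: "translation": the shift along the tool's x, y, z in m, a list of three; "yaw": the turn about the tool's z in degrees; "fingers": the closure in counts, from 0 (fully open) to 255 (shut). A call has 1 to 12 rows; each row is the pose to reach, as a shift and turn from the pose measured when the call began, along the tool's axes at that moment; what a row does not reach only later rows make up. A row lasts 1/10 s, in which the tool goes at most 50 mm and 8.59 degrees, less where a joint would pass 70% of its speed; a pose out of reach is approached as far as the arm can. A call with a gripper value outside its range is refused whole. The fingers move at their own pace and stop on an object; the grip force is fixed at half the most. Time passes only in rows, so rows that repeat a pose let the fingers close. It gives the time, the measured TCP pose, the force and the opening at its end, in the units of the state.
- read_state(): the state, without advancing time (a new reading comes with each control period).
- get_image(name): name is "side" or "top"; returns the picture (384x512x3 uint8, blue, green, red); there is no depth.
- camera_params(name): a dict with "mtx" (3x3 intrinsics, pixels), "rvec" (rotation vector, rad) and "tvec" (3), from world to camera coordinates, as OpenCV has them. Camera axes: x right, y down, z forward; pixel columns grow to the right and rows downward; lengths in mm; the calibration is good to about 2 mm. A picture is of the moment at which its call begins. camera_params takes no time and is no camera call.
- job_done(): hands the job in, once; it reports no verdict.
The state is a dict: "clock": time; "joints": joint angles; "joint_vel": joint speeds; "joint_efforts": joint torques, N m; "position": TCP position; "ee_rot": TCP orientation; "contact_force": force on the tool from outside, world axes, zero at the start; "wrist_torque": the same for the moment, N m; "gripper_width": finger opening in mm.
Only numpy, scipy, OpenCV 4.12 (cv2) and the standard library are available. Lean on these libraries where they do the work, as an engineer would, in place of code of your own. Each camera call takes 0.05 s, during which the arm holds its last target.

## Working session

There is one attempt and no reset: what is moved stays moved. The work goes in short steps, Python scripts to look and compute and a tool call to move; the robot and the scene stay as the last step left them, time stands still between calls to the robot, and variables do not carry over. Pictures are saved under pics/ and viewed, and the job is handed in when it is done.

Besides the shell and the picture viewer there is one more tool, called after "Emit:" as name([rows], argument=value, ...), one row to a line, values as JSON. send_rows: Moves the arm, as the interface text tells. Its arguments: {"type":"object","properties":{"translation":{"type":"array","items":{"type":"array","items":{"type":"number"}}},"yaw":{"type":"array","items":{"type":"number"}},"fingers":{"type":"array","items":{"type":"number"}}},"required":["translation","yaw","fingers"]}

```bash
ls; mkdir -p pics; python3 - <<'E'
from bench import *
import cv2
s=read_state();print(s)
for n in("top","side"):
    im=get_image(n);cv2.imwrite(f"pics/{n}0.png",im);cv2.imwrite(f"pics/{n}0b.png",cv2.resize(im,(800,600),interpolation=cv2.INTER_CUBIC));print(camera_params(n))
E
```

```text
pics
{'clock': 0.0, 'joints': array([-8.67402621e-01,  3.85553850e-01,  6.60791759e-03, -5.05971523e-04,
       -1.19398736e+00, -2.58615071e-01]), 'joint_vel': array([-0.00020112, -0.00110947,  0.00150253,  0.00019929, -0.00019489,
        0.000164  ]), 'joint_efforts': array([-1.91086533e-04, -3.92290986e+01,  1.88406640e+01,  4.18619066e+00,
       -4.52568900e-03, -2.13532377e-05]), 'position': array([ 268.68347083, -563.64617899,  230.21517029]), 'ee_rot': array([-2.20469553e-01,  9.75393243e-01,  1.05603161e-03, -2.85896927e-04]), 'contact_force': array([ 0.62578587, -0.47978988, -0.66615319]), 'wrist_torque': array([ 0.02541588, -0.0228122 , -0.03679895]), 'gripper_width': 85.68146435814124}
{'mtx': array([[402.7942902 ,   0.        , 261.70414748],
       [  0.        , 402.7942902 , 192.82006152],
       [  0.        ,   0.        ,   1.        ]]), 'rvec': array([ 2.13197272, -2.09683752,  0.20236451]), 'tvec': array([  -2.87187446,  558.3742654 , 1144.85825826])}
{'mtx': array([[457.92324418,   0.        , 258.8439471 ],
       [  0.        , 457.92324418, 181.29646841],
       [  0.        ,   0.        ,   1.        ]]), 'rvec': array([ 0.80649503, -2.40005716,  1.30019816]), 'tvec': array([ 430.62308611,  216.57620344, 1223.56791231])}
```

View pics/top0b.png

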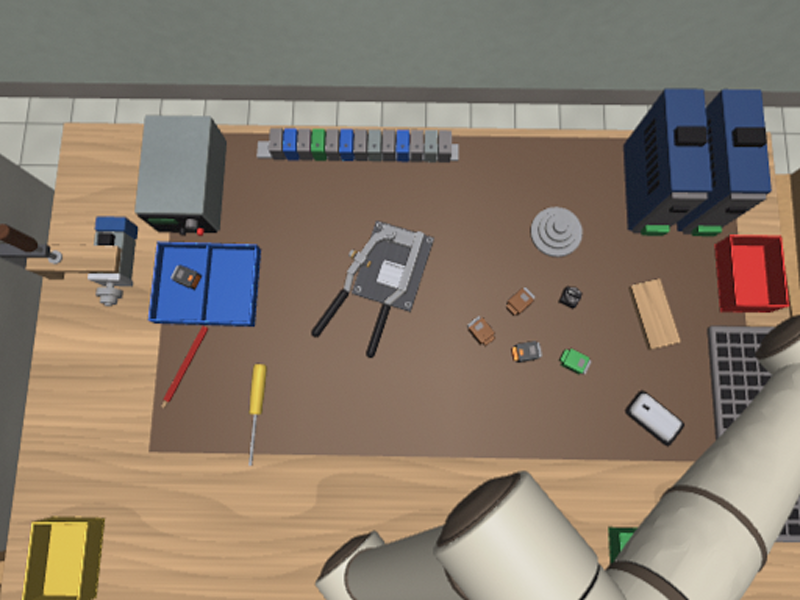

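View pics/side0b.png

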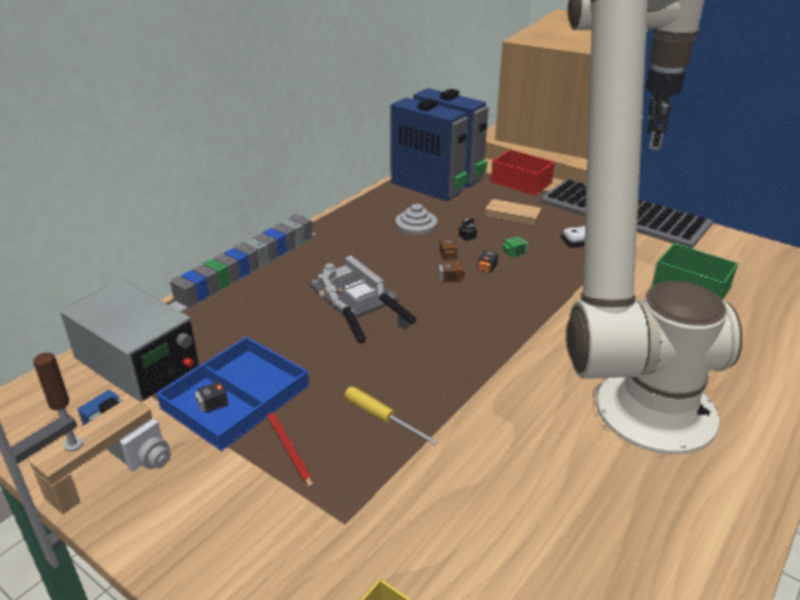

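Candidates in the top view (800x600 picture): dark plug with orange end (526,352), brown (520,300) and (482,331), green (576,361), finished plug in the tray (186,276), and black switch (570,296). By the description I choose (526,352), and check it with a close crop.

```bash
python3 - <<'E'
import cv2
t=cv2.imread("pics/top0.png");s=cv2.imread("pics/side0.png")
def crop(im,x,y,w,h,k,n): cv2.imwrite(n,cv2.resize(im[y:y+h,x:x+w],None,fx=k,fy=k,interpolation=cv2.INTER_CUBIC))
crop(t,312,206,50,40,14,"pics/c_plug.png")
crop(t,195,135,90,100,6,"pics/c_pl.png")
crop(s,190,155,80,70,8,"pics/c_pls.png")
crop(s,270,140,80,50,9,"pics/c_plugs.png")
E
```

```text
(no output)
```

View pics/c_plug.png

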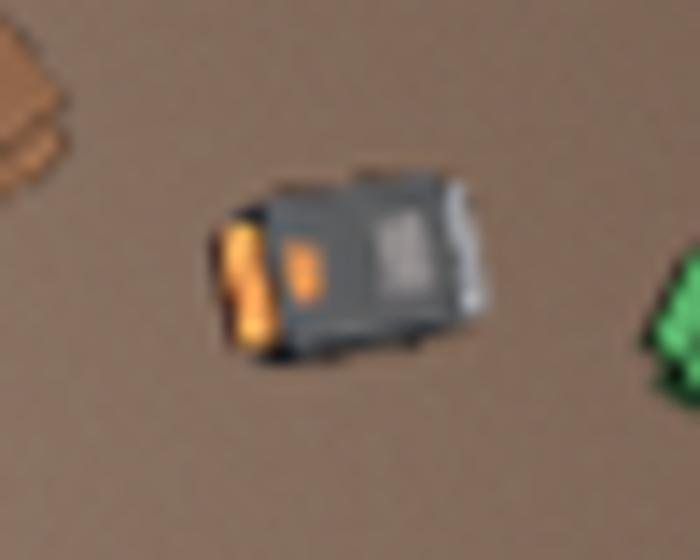

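View pics/c_pl.png

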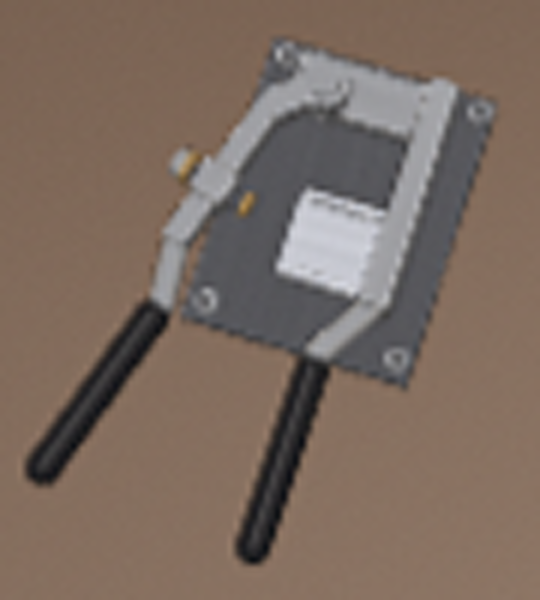

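View pics/c_pls.png

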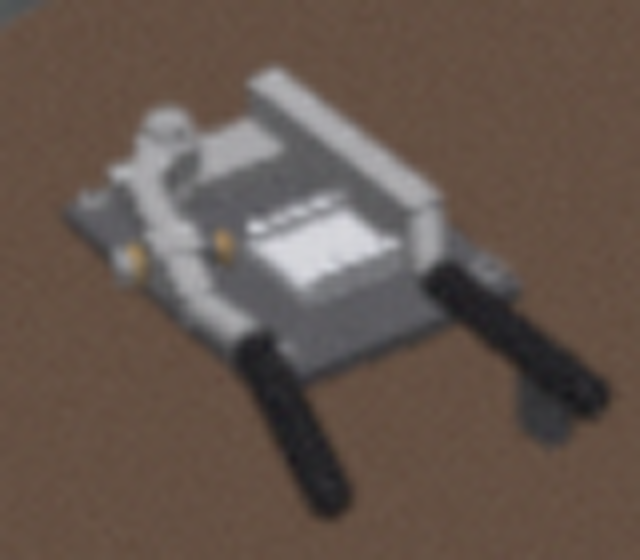

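View pics/c_plugs.png

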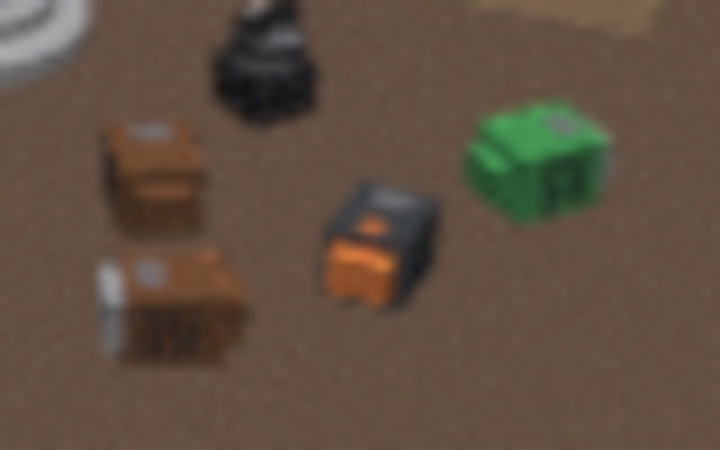

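The crop confirms the choice: grey shell, steel skirt on the right, orange lock standing out on the left at crop (245,285). Next I locate the plug and the pliers.

```bash
cat > h.py <<'E'
import numpy as np,cv2
from bench import *
def P(n):
    c=camera_params(n);return c['mtx'],c['rvec'],c['tvec']
def proj(n,X):
    K,r,t=P(n);return cv2.projectPoints(np.asarray(X,float).reshape(-1,1,3),r,t,K,None)[0].reshape(-1,2)
def back(n,uv,z):
    K,r,t=P(n);R=cv2.Rodrigues(r)[0];uv=np.asarray(uv,float).reshape(-1,2)
    z=np.broadcast_to(z,len(uv));C=-R.T@t
    d=(R.T@np.linalg.inv(K)@np.c_[uv,np.ones(len(uv))].T).T
    return C+d*((z-C[2])/d[:,2])[:,None]
def cr(p,x,y,k): return (np.asarray(p,float)+.5)/k-.5+[x,y]
def T(pose,X):
    x,y,a=pose;X=np.asarray(X,float);c,s=np.cos(a),np.sin(a)
    return np.c_[X[:,0]*c-X[:,1]*s+x,X[:,0]*s+X[:,1]*c+y,X[:,2]]
E
python3 - <<'E'
from h import *
pl=back('top',cr([(278,38),(497,98),(407,388),(183,318)],195,135,6),10);print(pl.round(1))
for i in range(4):
    d=pl[(i+1)%4]-pl[i];print(np.hypot(*d[:2]),np.degrees(np.arctan2(d[1],d[0])))
print(pl.mean(0))
pg=back('top',cr([(240,285),(470,250),(365,265)],312,206,14),[20,20,32]);print(pg.round(1))
print('grip end, hinge',back('top',cr([(252,548),(40,470),(340,92)],195,135,6),[34,34,50]).round(1))
E
```

```text
[[734.5  75.7  10. ]
 [703.2 -40.5  10. ]
 [547.2   4.3  10. ]
 [582.2 120.7  10. ]]
120.39006199061106 -105.06583806656148
162.3026332272587 163.9822113199929
121.61559592951558 73.30589545287708
158.8717640752522 -16.462708783694282
[641.79048522  40.04376482  10.        ]
[[ 466.9 -197.1   20. ]
 [ 475.3 -246.8   20. ]
 [ 470.2 -221.9   32. ]]
grip end, hinge [[460.7  79.9  34. ]
 [498.1 187.2  34. ]
 [692.7  40.7  50. ]]
```

```bash
python3 - <<'E'
import cv2
t=cv2.imread("pics/top0.png");s=cv2.imread("pics/side0.png")
def crop(im,x,y,w,h,k,n): cv2.imwrite(n,cv2.resize(im[y:y+h,x:x+w],None,fx=k,fy=k,interpolation=cv2.INTER_CUBIC))
crop(t,225,145,50,45,16,"pics/d_n.png")
crop(s,210,160,50,40,16,"pics/d_ns.png")
E
```

```text
(no output)
```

View pics/d_n.png

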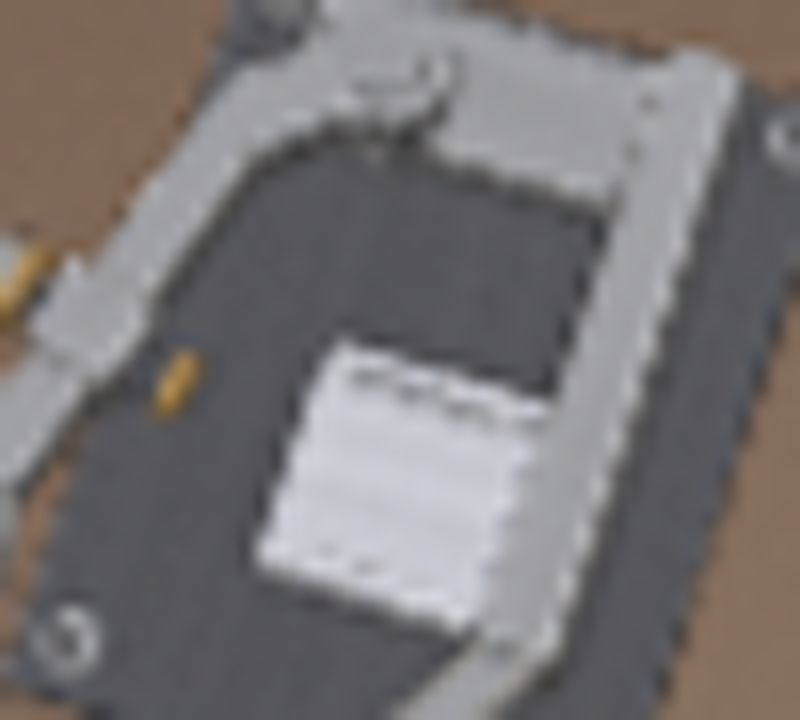

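View pics/d_ns.png

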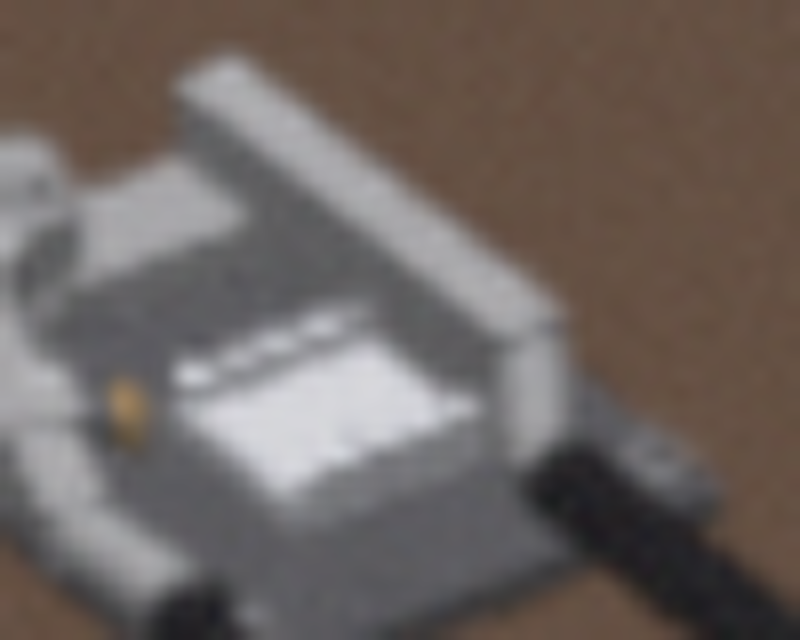

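```bash
cat > fitp.py <<'E'
from h import *
from scipy.optimize import least_squares
t=lambda p:cr(p,225,145,16)
s=lambda p:cr(p,210,160,16)
def linedist(n,A,B,pts):
    a,b=proj(n,[A,B]);d=(b-a)/np.hypot(*(b-a));nrm=np.array([-d[1],d[0]]);return (np.asarray(pts)-a)@nrm
pc=cr([(278,38),(497,98),(407,388),(183,318)],195,135,6)
def res(p,full=False):
    pose=p[:3];W=lambda *X:T(pose,[X])[0]
    r={}
    r['tc1']=(proj('top',W(23.5,21,25))-t((340,338)))[0]
    r['tc2']=(proj('top',W(-23.5,21,25))-t((258,560)))[0]
    r['tbar']=linedist('top',W(-40,-24,44),W(75,-24,44),t([(612,205),(485,610)]))
    r['sc1']=(proj('side',W(23.5,21,25))-s((172,368)))[0]
    r['sc2']=(proj('side',W(-23.5,21,25))-s((287,502)))[0]
    r['sbar']=linedist('side',W(-40,-24,44),W(75,-24,44),s([(180,90),(500,330)]))
    r['tgrip']=linedist('top',W(-68,-12,34),W(-163,-12,34),cr([(310,365),(252,548)],195,135,6))
    ox,oy=p[3:5]
    r['pl']=(proj('top',T(pose,[(ox+80,oy+62,10),(ox+80,oy-62,10),(ox-80,oy-62,10),(ox-80,oy+62,10)]))-pc).ravel()
    return r if full else np.concatenate([v.ravel() for v in r.values()])
if __name__=="__main__":
    o=least_squares(res,[630,25,-.286,0,0],loss='soft_l1',f_scale=.5)
    print(o.x.round(3),np.degrees(o.x[2]))
    for k,v in res(o.x,True).items():print(k,v.round(2))
    np.save('pl.npy',o.x)
    # overlay
    pose=o.x[:3]
    for n,(x,y,w,h,k) in dict(top=(195,135,90,100,6),side=(190,155,80,70,8)).items():
        im=cv2.imread(f'pics/{n}0.png');c=cv2.resize(im[y:y+h,x:x+w],None,fx=k,fy=k,interpolation=cv2.INTER_CUBIC)
        def L(A,B,col):
            q=(proj(n,T(pose,[A,B]))-[x,y]+.5)*k-.5;cv2.line(c,*[tuple(int(v) for v in a) for a in q],col,1)
        def box(x0,x1,y0,y1,z0,z1,col):
            import itertools
            V=[(a,b,d) for a in(x0,x1) for b in(y0,y1) for d in(z0,z1)]
            for i,j in itertools.combinations(range(8),2):
                if bin(i^j).count('1')==1:L(V[i],V[j],col)
        ox,oy=o.x[3:5]
        box(ox-80,ox+80,oy-62,oy+62,0,10,(0,255,255))
        box(-23.5,-18.5,-23,21,18,25,(0,0,255));box(18.5,23.5,-23,21,18,25,(0,0,255))
        L((-40,-24,44),(75,-24,44),(0,255,0));L((75,27,34),(75,27,55),(255,0,255));L((-68,-12,34),(-163,-12,34),(255,255,0))
        L((0,39,34),(0,49,34),(255,0,0))
        cv2.imwrite(f'pics/ov_{n}.png',c)
E
python3 fitp.py
```

```text
[ 6.21944e+02  4.56010e+01 -2.83000e-01  2.04920e+01  1.92000e-01] -16.20240763567374
tc1 [-0.55 -0.29]
tc2 [-0.05 -0.05]
tbar [0.35 0.52]
sc1 [ 0.33 -0.07]
sc2 [ 1.15 -1.91]
sbar [-0.4  -0.12]
tgrip [ 0.12 -0.04]
pl [-0.48 -0.39  0.39  0.62  0.45 -0.09 -0.38 -0.  ]
```

View pics/ov_top.png

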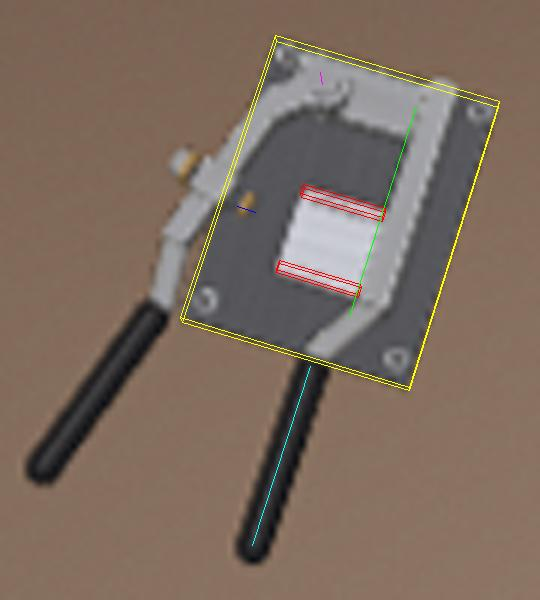

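View pics/ov_side.png

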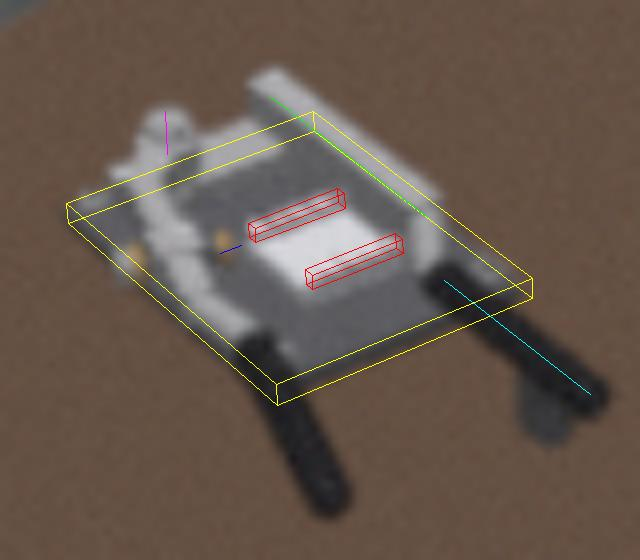

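```bash
sed -i "s/top=(195,135,90,100,6),side=(190,155,80,70,8)/top=(225,145,50,45,16),side=(205,160,50,37,16)/" fitp.py; python3 fitp.py >/dev/null
```

```text
(no output)
```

View pics/ov_top.png

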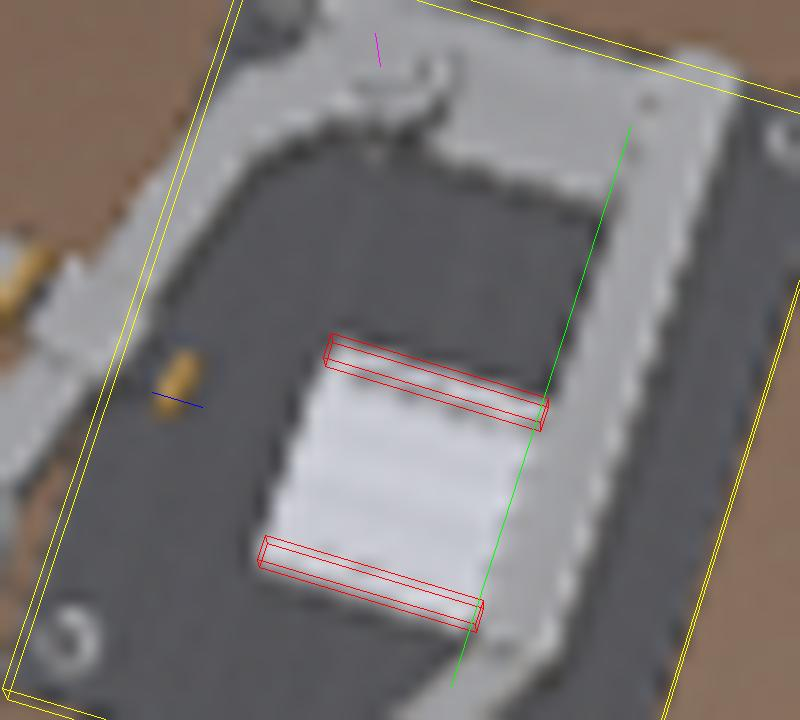

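View pics/ov_side.png

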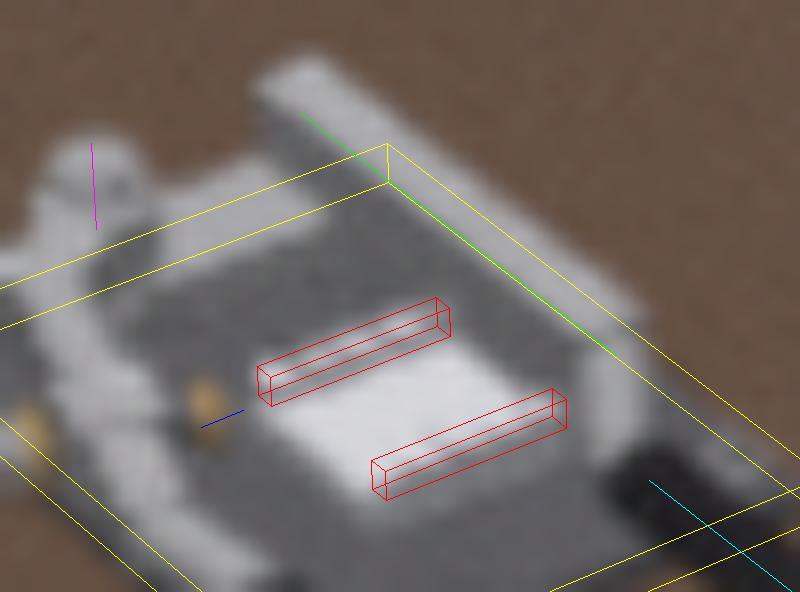

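```bash
sed -i "/r\['sc2'\]/d" fitp.py; python3 fitp.py; python3 - <<'E'
import fitp
from fitp import *
r=lambda p:np.concatenate([v.ravel() for k,v in res(p,True).items() if k[0]!='s'])
o=least_squares(r,[630,25,-.286,0,0]);print(o.x.round(3))
for k,v in res(o.x,True).items():print(k,v.round(2))
E
```

```text
[ 6.21816e+02  4.53110e+01 -2.83000e-01  2.05270e+01  5.12000e-01] -16.228380263415215
tc1 [-0.45 -0.25]
tc2 [ 0.04 -0.01]
tbar [0.24 0.42]
sc1 [ 0.42 -0.09]
sbar [-0.48 -0.19]
tgrip [0.22 0.04]
pl [-0.47 -0.39  0.4   0.64  0.44 -0.09 -0.39 -0.01]Traceback (most recent call last):
  File "<stdin>", line 4, in <module>
    return func(*args, **kwargs)
    vector_fun = VectorFunction(
        fun_wrapped,
    ...<6 lines>...
        workers=workers
    )
    self.J, dct = approx_derivative(
                  ~~~~~~~~~~~~~~~~~^
        self.fun_wrapped, self.x, f0=self.f, **finite_diff_options
        ^^^^^^^^^^^^^^^^^^^^^^^^^^^^^^^^^^^^^^^^^^^^^^^^^^^^^^^^^^
    )
    ^
    J, _nfev = _dense_difference(fun_wrapped, x0, f0, h,
               ~~~~~~~~~~~~~~~~~^^^^^^^^^^^^^^^^^^^^^^^^
                             use_one_sided, method,
                             ^^^^^^^^^^^^^^^^^^^^^^
                             mf)
                             ^^^
    df = [f_eval - f0 for f_eval in f_evals]
                                    ^^^^^^^
    f = np.atleast_1d(self.fun(x, *self.args, **self.kwargs))
                      ~~~~~~~~^^^^^^^^^^^^^^^^^^^^^^^^^^^^^^
    return np.atleast_1d(self.fun(x))
                         ~~~~~~~~^^^
    return self.f(x, *self.args, **self.kwargs)
           ~~~~~~^^^^^^^^^^^^^^^^^^^^^^^^^^^^^^
  File "<stdin>", line 3, in <lambda>
  File "fitp.py", line 14, in res
    r['sc1']=(proj('side',W(23.5,21,25))-s((172,368)))[0]
              ~~~~^^^^^^^^^^^^^^^^^^^^^^
  File "h.py", line 6, in proj
    K,r,t=P(n);return cv2.projectPoints(np.asarray(X,float).reshape(-1,1,3),r,t,K,None)[0].reshape(-1,2)
          ~^^^
  File "h.py", line 4, in P
    c=camera_params(n);return c['mtx'],c['rvec'],c['tvec']
ValueError: time passes only in moves, steps and waits
```

```bash
python3 - <<'E'
import re
s=open('h.py').read().replace("def P(n):\n    c=camera_params(n);return","import functools\n@functools.lru_cache(None)\ndef P(n):\n    c=camera_params(n);return")
open('h.py','w').write(s)
E
cat > plug.py <<'E'
from h import *
import itertools
def draw(n,f,out,win,k,boxes):
    x,y,w,h=win
    im=cv2.imread(f);c=cv2.resize(im[y:y+h,x:x+w],None,fx=k,fy=k,interpolation=cv2.INTER_CUBIC)
    for pose,(x0,x1,y0,y1,z0,z1),col in boxes:
        V=[(a,b,d) for a in(x0,x1) for b in(y0,y1) for d in(z0,z1)]
        q=(proj(n,T(pose,V))-[x,y]+.5)*k-.5
        for i,j in itertools.combinations(range(8),2):
            if bin(i^j).count('1')==1: cv2.line(c,*[tuple(int(v) for v in q[m]) for m in(i,j)],col,1)
    cv2.imwrite(out,c)
E
cat > pp.py <<'E'
from plug import *
import sys
pose=[float(v) for v in sys.argv[1:3]]+[np.radians(float(sys.argv[3]))]
B=[(pose,(-17,17,-15,23,0,32),(0,255,0)),(pose,(-12,12,23,30.5,7,25),(0,0,255)),(pose,(-17,17,-23,-15,3,29),(255,0,0))]
draw('top','pics/top0.png','pics/pt.png',(318,210,40,30),18,B)
draw('side','pics/side0.png','pics/ps.png',(295,150,40,30),18,B)
E
python3 pp.py 471 -227 9.6; python3 -c "
import cv2,numpy as np
cv2.imwrite('pics/pts.png',cv2.resize(np.vstack([cv2.imread('pics/pt.png'),cv2.imread('pics/ps.png')]),None,fx=.55,fy=.55))"
```

```text
(no output)
```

View pics/pts.png

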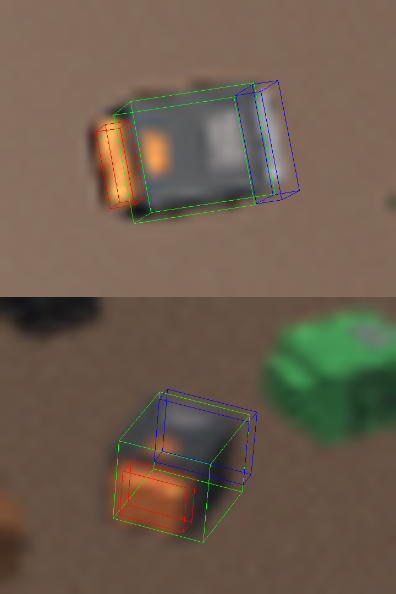

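```bash
python3 pp.py 471.8 -224.5 9.6; python3 -c "
import cv2,numpy as np
cv2.imwrite('pics/pts2.png',cv2.resize(np.hstack([cv2.imread('pics/pt.png'),cv2.imread('pics/ps.png')]),None,fx=.55,fy=.55))"
```

```text
(no output)
```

View pics/pts2.png

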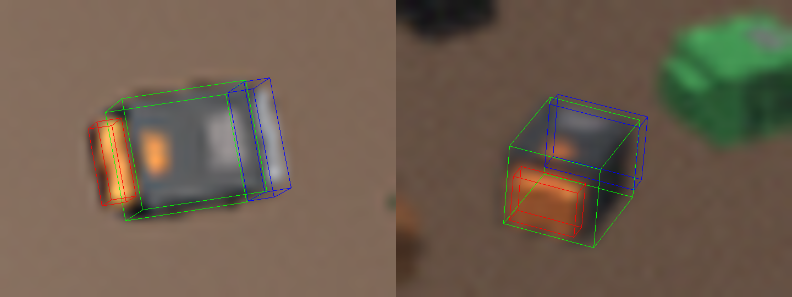

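```bash
cat > mv.py <<'E'
import sys
from h import *
from scipy.spatial.transform import Rotation as R
def rel(target,ang):  # world xyz mm, world angle deg of tool y
    s=read_state();r=R.from_quat(s['ee_rot']).as_matrix()
    d=r.T@(np.array(target)-s['position'])/1000
    a=np.degrees(np.arctan2(r[1,1],r[0,1]));y=-(ang-a);y=(y+180)%360-180
    print('pos',s['position'].round(1),'toolY ang',a.round(2),'tilt',r[:,2].round(4),'clock',s['clock'])
    print('F',s['contact_force'].round(2),'w',round(s['gripper_width'],1))
    print('shift',d.round(4),'yaw',round(y,2))
if __name__=="__main__":
    v=[float(a) for a in sys.argv[1:]];rel(v[:3],v[3])
E
python3 mv.py 471.8 -224.3 110 189.6
```

```text
pos [ 268.7 -563.7  230.3] toolY ang 115.47 tilt [-9.0e-04  1.7e-03 -1.0e+00] clock 0.1
F [ 0.52 -0.68 -0.01] w 85.5
shift [-0.3293  0.2188  0.1207] yaw -74.13
```

Emit:
send_rows([
  [-0.04,0.027,0.0],
  [-0.08,0.053,0.0],
  [-0.12,0.08,0.01],
  [-0.16,0.107,0.02],
  [-0.2,0.133,0.035],
  [-0.24,0.16,0.05],
  [-0.28,0.187,0.07],
  [-0.32,0.213,0.09],
  [-0.3293,0.2188,0.11],
  [-0.3293,0.2188,0.1207],
  [-0.3293,0.2188,0.1207],
  [-0.3293,0.2188,0.1207],
], yaw=[-8,-16,-24,-32,-40,-48,-56,-64,-72,-74.1,-74.1,-74.1], fingers=[80,80,80,80,80,80,80,80,80,80,80,80])

```text
clock: 1.3
position: [471.7, -224.5, 110.1]
ee_rot: [0.763, -0.646, -0.001, -0.0]
contact_force: [-0.1, -0.3, 0.6]
gripper_width: 58.6
```

```bash
python3 mv.py 471.8 -224.3 9 189.6; python3 - <<'E'
from h import *
a=get_image('top');b=get_image('side');cv2.imwrite('pics/a1.png',a)
cv2.imwrite('pics/a1s.png',b)
A=cv2.resize(a[170:270,270:400],None,fx=5.8,fy=5.8,interpolation=2)
cv2.imwrite('pics/a1c.png',A)
B=cv2.resize(b[90:190,260:380],None,fx=6,fy=6,interpolation=2)
cv2.imwrite('pics/a1sc.png',B)
E
```

```text
pos [ 471.7 -224.5  110.1] toolY ang -170.47 tilt [-0.0014  0.0016 -1.    ] clock 1.3
F [-0.09 -0.35  0.58] w 58.6
shift [ 0.     -0.0002  0.1011] yaw -0.07
```

View pics/a1sc.png

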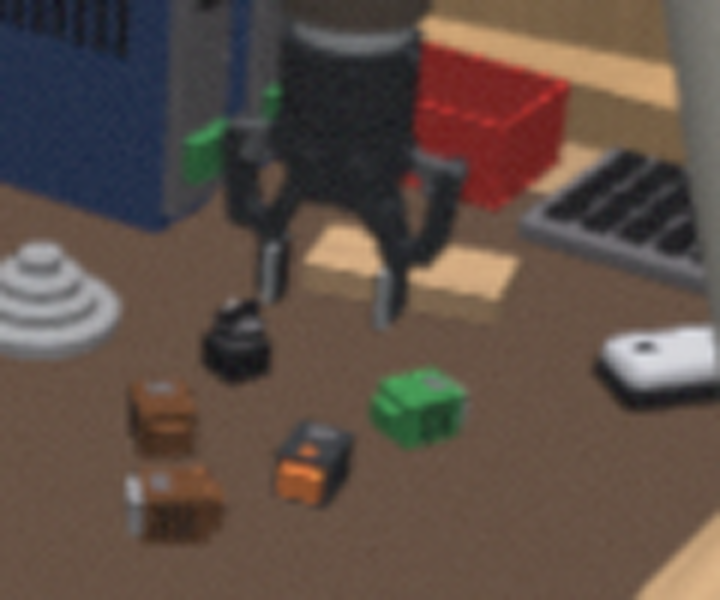

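View pics/a1c.png

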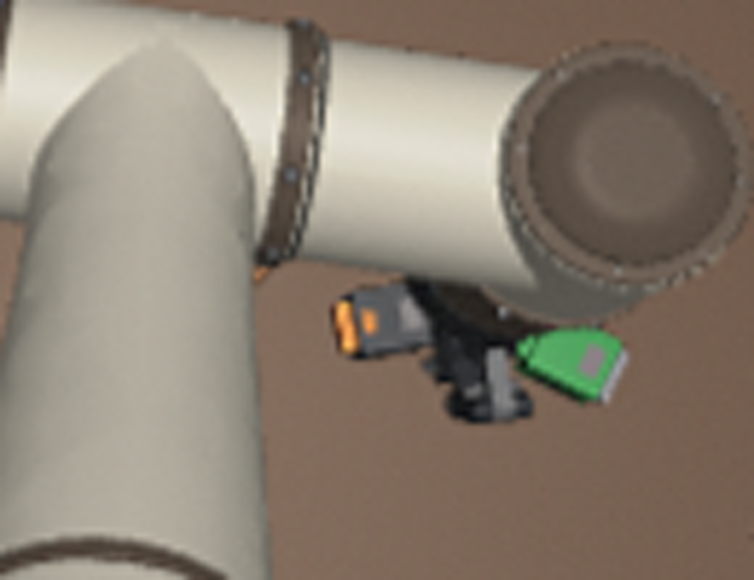

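The side view shows the open fingers above the plug, tips at crop (272,300) and (385,325), nothing touched. I compare that with the expected projection to check the calibration.

```bash
python3 - <<'E'
from h import *
c=np.array([471.7,-224.5,0]);u=np.array([np.cos(np.radians(9.5)),np.sin(np.radians(9.5)),0]);v=np.array([-u[1],u[0],0])
for z in(110,115,119):
  for s in(32,-32): print(z,s,((proj('side',[c+s*u+[0,0,z],c+s*u+11*v+[0,0,z],c+s*u-11*v+[0,0,z]])-[260,90]+.5)*6-.5).round(0).tolist())
E
```

```text
110 32 [[278.0, 306.0], [271.0, 314.0], [286.0, 298.0]]
110 -32 [[384.0, 331.0], [377.0, 340.0], [391.0, 323.0]]
115 32 [[279.0, 298.0], [271.0, 306.0], [286.0, 290.0]]
115 -32 [[385.0, 323.0], [378.0, 332.0], [392.0, 315.0]]
119 32 [[279.0, 292.0], [272.0, 300.0], [287.0, 284.0]]
119 -32 [[386.0, 317.0], [379.0, 325.0], [393.0, 309.0]]
```

Consistent to about a pixel. Descend and grip.

Emit:
send_rows([
  [0,0,0.03],
  [0,0,0.06],
  [0,0,0.085],
  [0,0,0.1015],
  [0,0,0.1015],
  [0,0,0.1015],
  [0,0,0.1015],
  [0,0,0.1015],
  [0,0,0.1015],
  [0,0,0.1015],
  [0,0,0.1015],
], yaw=[0,0,0,0,0,0,0,0,0,0,0], fingers=[80,80,80,80,80,255,255,255,255,255,255])

```text
clock: 2.5
position: [473.4, -225.1, 11.0]
ee_rot: [0.763, -0.646, 0.001, -0.001]
contact_force: [-0.4, -1.4, 7.4]
gripper_width: 32.9
```

Emit:
send_rows([
  [0,0,-0.03],
  [0,0,-0.07],
  [0,0,-0.11],
  [0,0,-0.14],
  [0,0,-0.14],
], yaw=[0,0,0,0,0], fingers=[255,255,255,255,255])

```text
clock: 3.0
position: [475.6, -225.8, 156.1]
ee_rot: [0.764, -0.646, 0.006, -0.004]
contact_force: [1.0, -0.5, -1.2]
gripper_width: 32.5
```

```bash
python3 - <<'E'
from h import *
pl=np.load('pl.npy')[:3];q=T(pl,[(0,3,0)])[0];print(pl,q)
E
python3 mv.py 622.7 48.2 150 163.8
python3 - <<'E'
from h import *
b=get_image('side')
cv2.imwrite('pics/a2sc.png',cv2.resize(b[60:190,240:380],None,fx=4.5,fy=4.5,interpolation=2))
E
```

```text
[ 6.21815649e+02  4.53107184e+01 -2.83238668e-01] [622.6540494   48.19118449   0.        ]
pos [ 475.6 -225.8  156.1] toolY ang -170.43 tilt [ 0.0144 -0.002  -0.9999] clock 3.0
F [ 0.98 -0.52 -1.21] w 32.5
shift [-0.2457 -0.1905  0.0077] yaw 25.77
```

View pics/a2sc.png

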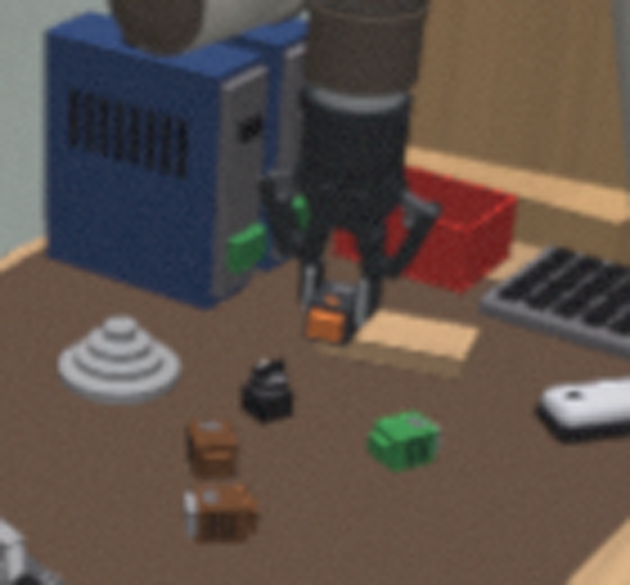

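Emit:
send_rows([
  [-0.03,-0.023,0],
  [-0.06,-0.046,0],
  [-0.09,-0.07,0],
  [-0.12,-0.093,0],
  [-0.15,-0.116,0],
  [-0.18,-0.14,0.008],
  [-0.21,-0.163,0.016],
  [-0.235,-0.182,0.028],
  [-0.2457,-0.1905,0.04],
  [-0.2457,-0.1905,0.048],
  [-0.2457,-0.1905,0.048],
  [-0.2457,-0.1905,0.048],
], yaw=[3,6,9,12,15,18,21,24,25.77,25.77,25.77,25.77], fingers=[255,255,255,255,255,255,255,255,255,255,255,255])

```text
clock: 4.25
position: [620.8, 47.7, 106.0]
ee_rot: [-0.6, 0.8, -0.003, 0.003]
contact_force: [-0.3, 0.0, -0.8]
gripper_width: 33.0
```

```bash
python3 mv.py 622.7 48.2 70 163.8
python3 - <<'E'
from h import *
b=get_image('side');cv2.imwrite('pics/a3s.png',b)
cv2.imwrite('pics/a3sc.png',cv2.resize(b[130:210,180:280],None,fx=7,fy=7,interpolation=2))
b=get_image('top');cv2.imwrite('pics/a3.png',b)
cv2.imwrite('pics/a3c.png',cv2.resize(b[110:240,190:330],None,fx=4.5,fy=4.5,interpolation=2))
E
```

```text
pos [620.8  47.7 106. ] toolY ang 163.72 tilt [ 7.5e-03 -8.0e-04 -1.0e+00] clock 4.25
F [-0.31  0.05 -0.75] w 33.0
shift [-0.001  -0.0015  0.036 ] yaw -0.08
```

View pics/a3sc.png

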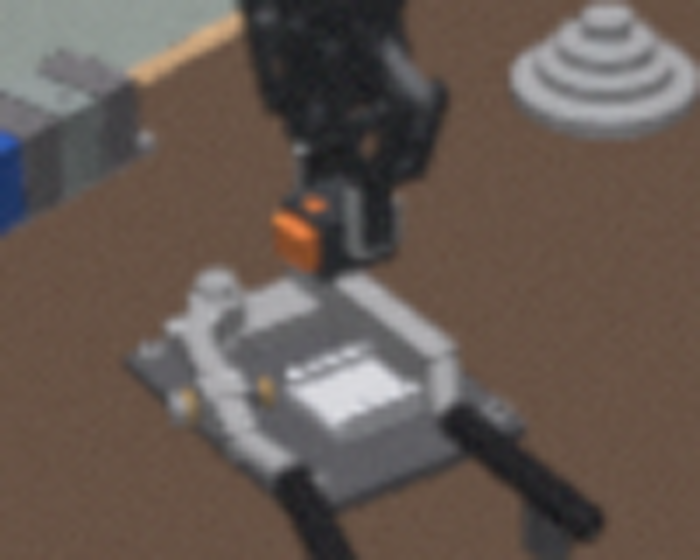

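View pics/a3c.png

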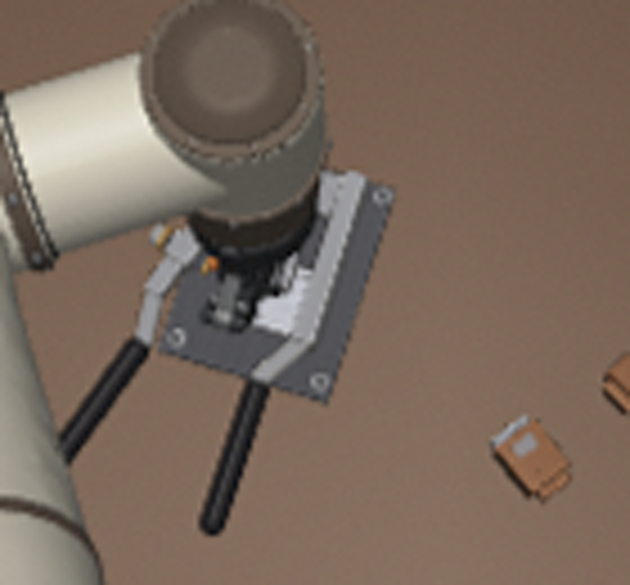

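Emit:
send_rows([
  [-0.001,-0.0015,0.02],
  [-0.001,-0.0015,0.04],
  [-0.001,-0.0015,0.046],
  [-0.001,-0.0015,0.046],
], yaw=[0,0,0,0], fingers=[255,255,255,255])

```text
clock: 4.75
position: [623.2, 47.6, 60.9]
ee_rot: [-0.6, 0.8, -0.003, 0.003]
contact_force: [0.3, -0.4, -0.4]
gripper_width: 32.9
```

```bash
python3 mv.py 622.7 48.2 29 163.8
python3 - <<'E'
from plug import *
b=get_image('side');cv2.imwrite('pics/a4s.png',b)
b=get_image('top');cv2.imwrite('pics/a4.png',b)
s=read_state();p=s['position'];print(p)
pl=np.load('pl.npy')[:3]
for n,f,w,k,o in(('side','pics/a4s.png',(205,155,50,45),14,'pics/a4so.png'),('top','pics/a4.png',(225,145,50,45),14,'pics/a4o.png')):
    draw(n,f,o.replace('o.','r.'),w,k,[])
    pz=p[2]-11;po=(p[0],p[1],np.radians(-16.2))
    B=[(po,(-17,17,-15,23,pz,pz+32),(0,255,0)),(po,(-12,12,23,30.5,pz+7,pz+25),(0,0,255)),(pl,(-23.5,-18.5,-23,21,18,25),(255,255,0)),(pl,(18.5,23.5,-23,21,18,25),(255,255,0))]
    draw(n,f,o,w,k,B)
E
```

```text
pos [623.2  47.6  60.9] toolY ang 163.67 tilt [ 8.6e-03 -6.0e-04 -1.0e+00] clock 4.75
F [ 0.34 -0.36 -0.38] w 32.9
shift [-0.0003  0.0009  0.0319] yaw -0.13
[624.39074488  48.14885405  62.4253657 ]
```

View pics/a4so.png

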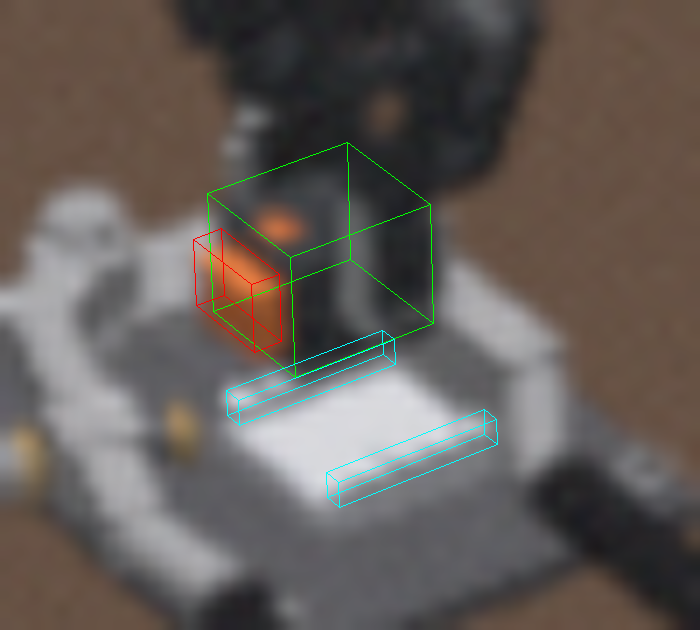

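View pics/a4sr.png

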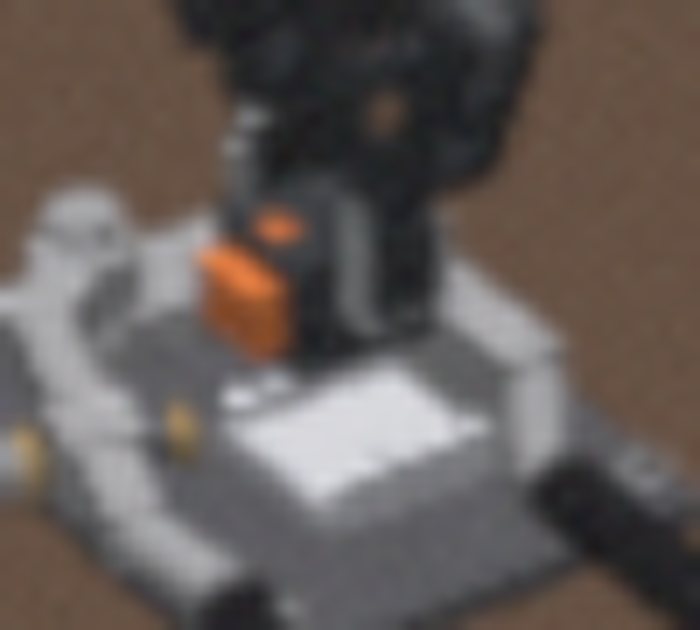

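View pics/a4o.png

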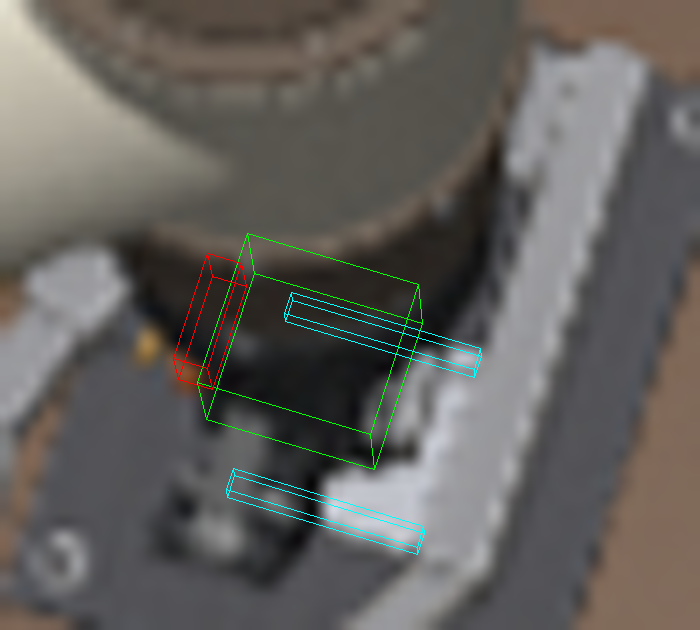

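View pics/a4r.png

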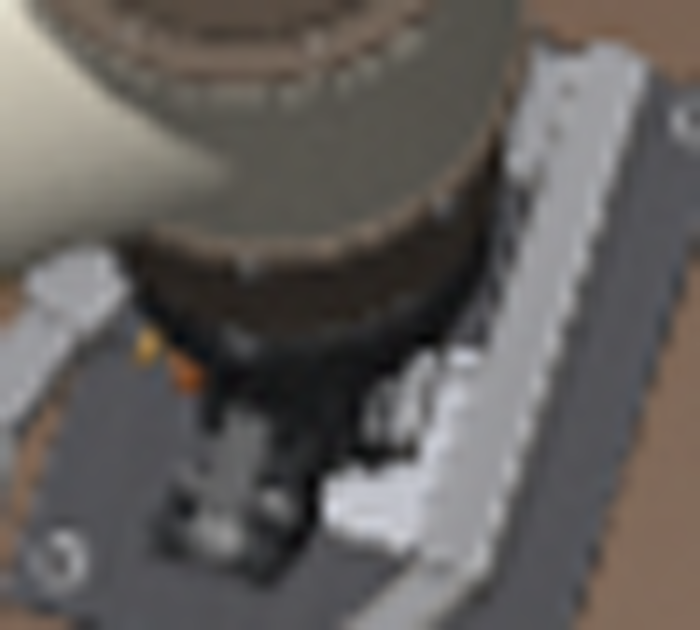

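```bash
python3 - <<'E'
from plug import *
for i in range(3): s=read_state();print(s['position'].round(2),s['clock'],s['joint_vel'].round(3),s['contact_force'].round(1))
pl=np.load('pl.npy')[:3]
p=np.array([624.4,48.15,62.4])
d=p[:2]-pl[:2];c,sn=np.cos(pl[2]),np.sin(pl[2]);print('tcp in pliers',c*d[0]+sn*d[1],-sn*d[0]+c*d[1])
# fit plug position from side+top lock corners
from scipy.optimize import least_squares
sk=lambda q:(np.array(q)+.5)/14-.5+[205,155]
tk=lambda q:(np.array(q)+.5)/14-.5+[225,145]
def res(v):
    po=(v[0],v[1],np.radians(-16.2));z=v[2]
    Q=T(po,[(12,30.5,z+25),(-12,30.5,z+25),(-12,30.5,z+7),(12,30.5,z+7)])
    r=(proj('side',Q)-sk([(202,247),(263,299),(260,360),(205,308)])).ravel()
    t=(proj('top',T(po,[(-12,30.5,z+16)]))-tk([(178,388)])).ravel()
    return np.r_[r,t]
o=least_squares(res,[624,48,50]);print(o.x.round(2),res(o.x).round(2))
d=o.x[:2]-pl[:2];print('plug in pliers',c*d[0]+sn*d[1],-sn*d[0]+c*d[1])
E
```

```text
[624.39  48.15  62.43] 4.85 [ 0.003 -0.007  0.009 -0.     0.002 -0.001] [ 0.3 -0.4 -1.4]
[624.39  48.15  62.43] 4.85 [ 0.003 -0.007  0.009 -0.     0.002 -0.001] [ 0.3 -0.4 -1.4]
[624.39  48.15  62.43] 4.85 [ 0.003 -0.007  0.009 -0.     0.002 -0.001] [ 0.3 -0.4 -1.4]
tcp in pliers 1.687893549649469 3.4483916053601407
[621.41  48.22  50.4 ] [ 0.08  0.02 -0.12 -0.41  0.29  0.04  0.09  0.44 -0.17 -0.28]
plug in pliers -1.2008858625544345 2.678443080920823
```

Emit:
send_rows([
  [0,-0.0006,0.01],
  [0,-0.0006,0.02],
  [0,-0.0006,0.0215],
  [0,-0.0006,0.0215],
  [0,-0.0006,0.0215],
], yaw=[0,0,0,0,0], fingers=[255,255,255,255,255])

```text
clock: 5.35
position: [625.4, 48.0, 40.9]
ee_rot: [-0.6, 0.8, -0.004, 0.005]
contact_force: [0.5, 0.1, 0.2]
gripper_width: 32.7
```

```bash

python3 - <<'E'
from plug import *
b=get_image('side');cv2.imwrite('pics/a5s.png',b)
b=get_image('top');cv2.imwrite('pics/a5.png',b)
s=read_state();print(s['position'],s['contact_force'])
draw('side','pics/a5s.png','pics/a5sr.png',(205,155,45,40),17,[])
draw('top','pics/a5.png','pics/a5r.png',(225,145,45,40),17,[])
E
```

```text
[625.469783    48.10410519  41.22569114] [ 0.13936692  0.36379685 -1.21988596]
```

View pics/a5sr.png

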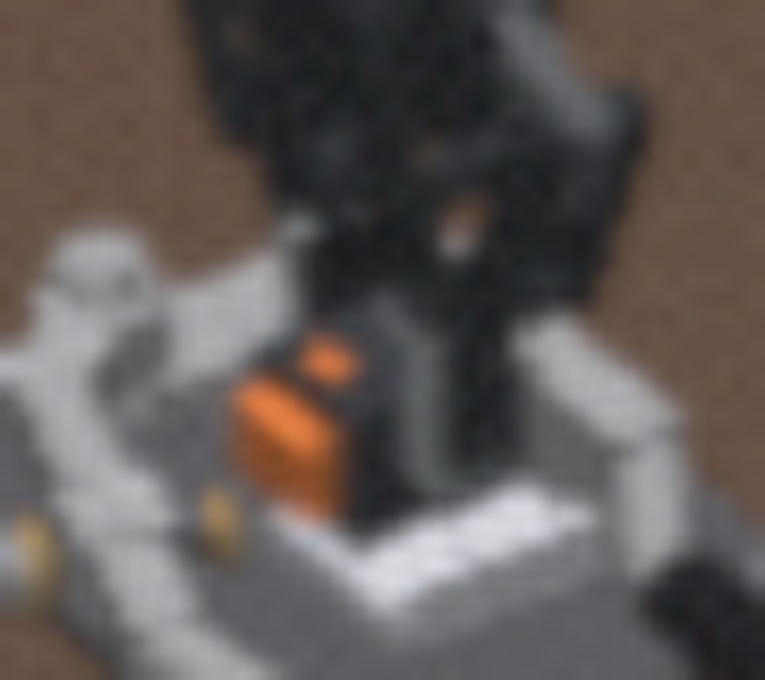

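View pics/a5r.png

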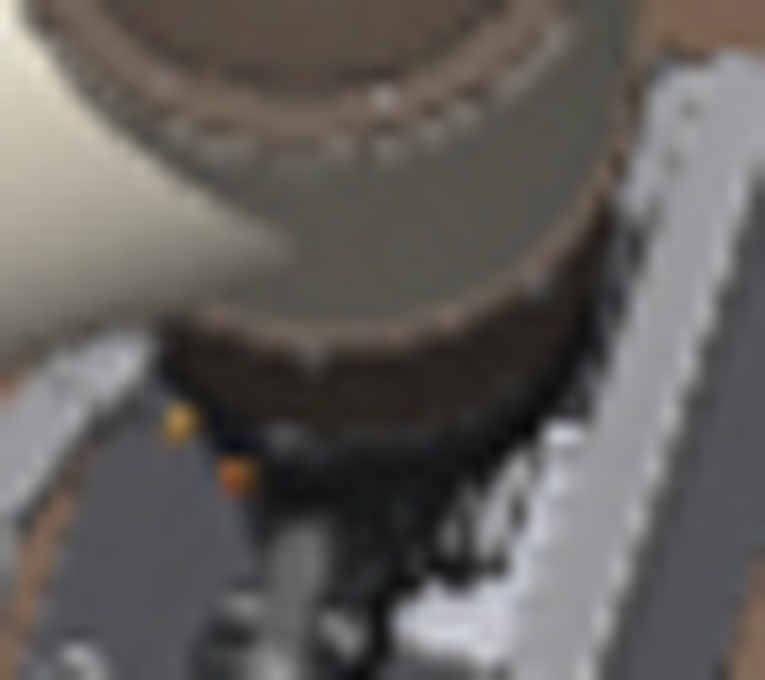

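```bash
cat > ora.py <<'E'
from plug import *
from scipy.spatial import ConvexHull
from scipy.optimize import least_squares
def lockc(f,win):
    x,y,w,h=win;im=cv2.imread(f).astype(float)[y:y+h,x:x+w]
    g=np.clip((im[...,2]-im[...,0]-45)/60,0,1)
    n,l,st,_=cv2.connectedComponentsWithStats((g>0.05).astype(np.uint8))
    i=1+np.argmax(st[1:,4]);g=g*(l==i);yy,xx=np.mgrid[0:h,0:w]
    print(f,st[1:].tolist(),g.sum());return np.array([(g*xx).sum(),(g*yy).sum()])/g.sum()+[x,y],g.sum()
def hullc(n,po,z):
    V=[(a,b,d) for a in(-12,12) for b in(23,30.5) for d in(z+7,z+25)]
    q=proj(n,T(po,V)).astype(np.float32);h=cv2.convexHull(q);m=cv2.moments(h);return np.array([m['m10'],m['m01']])/m['m00'],m['m00']
pl=np.load('pl.npy')[:3]
def topl(p):
    d=np.array(p[:2])-pl[:2];c,s=np.cos(pl[2]),np.sin(pl[2]);return np.array([c*d[0]+s*d[1],-s*d[0]+c*d[1]])
if __name__=="__main__":
    # side nest offset
    a=back('side',cr([(172,368)],210,160,16),25)[0];print('nest corner from side, pliers frame (expect 23.5,21):',topl(a))
    for f,w,yaw,zs in(('pics/side0.png',(300,160,25,20),9.6,(0,)),('pics/a4s.png',(215,168,14,16),-16.2,(49,51)),('pics/a5s.png',(217,173,10,15),-16.2,(28,30))):
        c,A=lockc(f,w)
        for z in zs:
            o=least_squares(lambda v:hullc('side',(v[0],v[1],np.radians(yaw)),z)[0]-c,[622,45] if yaw<0 else [472,-224])
            print(z,o.x,hullc('side',(o.x[0],o.x[1],np.radians(yaw)),z)[1],'in pliers',topl(o.x))
E
python3 ora.py
```

```text
nest corner from side, pliers frame (expect 23.5,21): [23.83738325 22.40605092]
pics/side0.png [[10, 4, 3, 2, 5], [6, 7, 8, 7, 49]] 35.35
0 [ 472. -224.] 40.51253966987133 in pliers [ -68.58291425 -300.44862396]
pics/a4s.png [[8, 2, 4, 2, 6], [4, 4, 7, 9, 39]] 26.266666666666666
49 [624.43603785  45.        ] 38.259314699680544 in pliers [2.60281569 0.43397355]
51 [624.43607037  45.        ] 38.3213099607965 in pliers [2.60284692 0.43398264]
pics/a5s.png [[6, 2, 3, 3, 6], [2, 4, 6, 9, 39], [0, 11, 2, 2, 3]] 27.049999999999997
28 [629.30811819  45.        ] 37.432984338491224 in pliers [7.28076982 1.79555793]
30 [622.  45.] 37.76918613049202 in pliers [ 0.26384086 -0.24681799]
```

```bash
sed -i "s/\[472,-224\])/[472,-224],diff_step=1e-2)/" ora.py; python3 ora.py
```

```text
nest corner from side, pliers frame (expect 23.5,21): [23.83738325 22.40605092]
pics/side0.png [[10, 4, 3, 2, 5], [6, 7, 8, 7, 49]] 35.35
0 [ 473.96512613 -225.54661165] 40.41213116631843 in pliers [ -66.26386132 -301.38442407]
pics/a4s.png [[8, 2, 4, 2, 6], [4, 4, 7, 9, 39]] 26.266666666666666
49 [624.96350222  45.38905319] 38.24751329398714 in pliers [3.00053602 0.95493381]
51 [622.85631389  47.72337016] 38.443416338646784 in pliers [0.32494388 2.60735176]
pics/a5s.png [[6, 2, 3, 3, 6], [2, 4, 6, 9, 39], [0, 11, 2, 2, 3]] 27.049999999999997
28 [629.19030353  44.20774739] 37.42046918417327 in pliers [7.38905769 1.00194704]
30 [627.12759716  46.48406118] 37.607106052921154 in pliers [4.7723851  2.61110416]
```

Emit:
send_rows([
  [0,0.0009,0.002],
  [0,0.0009,0.004],
  [0,0.0009,0.006],
  [0,0.0009,0.006],
], yaw=[0,0,0,0], fingers=[255,255,255,255])

```text
clock: 5.85
position: [624.4, 48.3, 34.8]
ee_rot: [-0.6, 0.8, -0.003, 0.005]
contact_force: [0.5, -0.1, -0.6]
gripper_width: 32.6
```

```bash
python3 mv.py 622.7 48.2 29 163.8
```

```text
pos [624.4  48.3  34.8] toolY ang 163.7 tilt [ 1.160e-02  1.000e-04 -9.999e-01] clock 5.85
F [ 0.46 -0.08 -0.64] w 32.6
shift [0.0005 0.0016 0.0058] yaw -0.1
```

Emit:
send_rows([
  [0,0,0.001],
  [0,0,0.002],
  [0,0,0.003],
  [0,0,0.003],
], yaw=[0,0,0,0], fingers=[255,255,255,255])

```text
clock: 6.25
position: [624.4, 48.2, 31.6]
ee_rot: [-0.6, 0.8, -0.003, 0.005]
contact_force: [-0.5, -0.3, -0.9]
gripper_width: 32.7
```

```bash
python3 mv.py 622.7 48.2 29 163.8;
python3 - <<'E'
from plug import *
b=get_image('side');cv2.imwrite('pics/a6s.png',b)
draw('side','pics/a6s.png','pics/a6sr.png',(205,160,45,35),17,[])
E
```

```text
pos [624.4  48.2  31.6] toolY ang 163.71 tilt [ 1.140e-02  1.000e-04 -9.999e-01] clock 6.25
F [-0.53 -0.34 -0.95] w 32.7
shift [0.0005 0.0016 0.0026] yaw -0.09
```

View pics/a6sr.png

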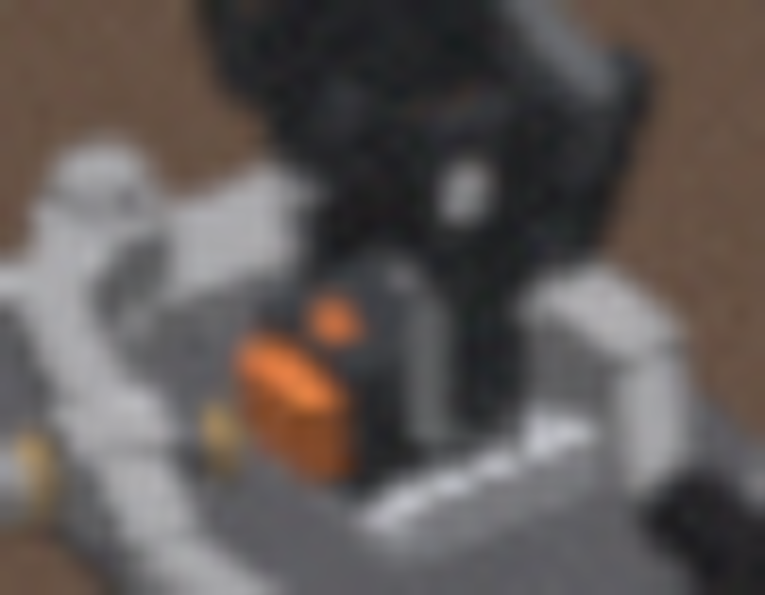

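Emit:
send_rows([
  [0,0,0.001],
  [0,0,0.002],
  [0,0,0.0025],
  [0,0,0.0025],
], yaw=[0,0,0,0], fingers=[255,255,255,255])

```text
clock: 6.7
position: [624.4, 48.2, 29.2]
ee_rot: [-0.6, 0.8, -0.003, 0.005]
contact_force: [-1.6, -0.2, -0.2]
gripper_width: 32.9
```

Emit:
send_rows([
  [0,0,0.0005],
  [0,0,0.001],
  [0,0,0.0015],
  [0,0,0.0015],
], yaw=[0,0,0,0], fingers=[255,255,255,255])

```text
clock: 7.1
position: [624.4, 48.3, 29.1]
ee_rot: [-0.6, 0.8, -0.004, 0.005]
contact_force: [-3.3, -0.3, 7.4]
gripper_width: 32.7
```

Contact came at TCP z 29, the same 11 mm offset as on the bench, so the plug sits on the nest floor. Release it.

Emit:
send_rows([
  [0,0,0],
  [0,0,0],
  [0,0,0],
  [0,0,0],
  [0,0,-0.01],
  [0,0,-0.03],
  [0,0,-0.06],
  [0,0,-0.09],
  [0,0,-0.12],
  [0,0,-0.12],
], yaw=[0,0,0,0,0,0,0,0,0,0], fingers=[110,100,100,100,100,100,100,100,100,100])

```text
clock: 8.1
position: [626.1, 48.9, 155.3]
ee_rot: [-0.6, 0.8, -0.006, 0.01]
contact_force: [0.3, 0.7, 1.5]
gripper_width: 51.8
```

```bash

python3 - <<'E'
from plug import *
b=get_image('side');cv2.imwrite('pics/a7s.png',b)
b=get_image('top');cv2.imwrite('pics/a7.png',b)
draw('side','pics/a7s.png','pics/a7sr.png',(195,150,60,50),12,[])
draw('top','pics/a7.png','pics/a7r.png',(195,135,90,100),6,[])
E
python3 mv.py 622.7 48.2 29 163.8;
```

```text
pos [623.3  48.5 150.5] toolY ang 163.72 tilt [ 1.390e-02  9.000e-04 -9.999e-01] clock 8.2
F [-0.38  0.18  0.4 ] w 52.0
shift [0.001  0.0021 0.1214] yaw -0.08
```

View pics/a7sr.png

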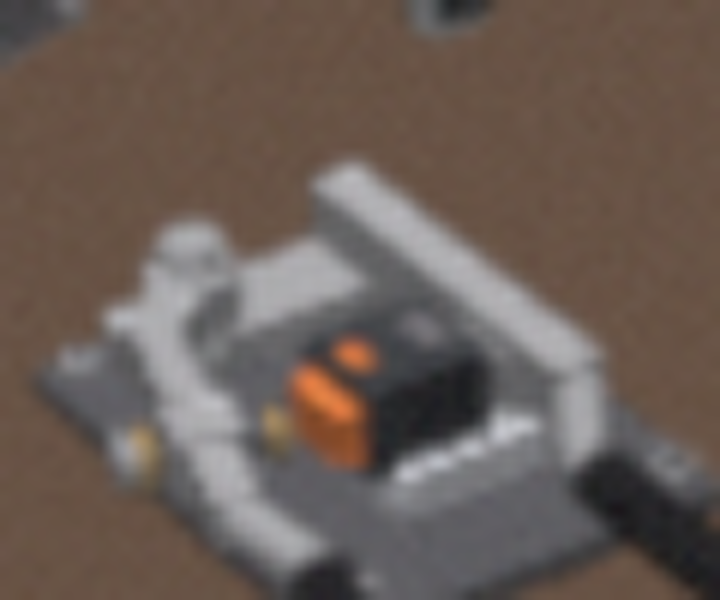

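View pics/a7r.png

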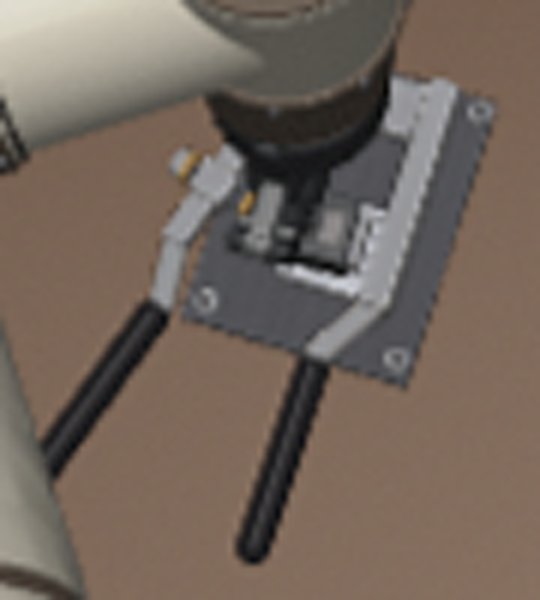

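Both views show the plug lying flat between the rails, lock out towards the brass screw (side crop: lock (330,415), brass nose (277,425)). Now the handle geometry.

```bash
python3 - <<'E'
from ora import *
pts=back('top',cr([(158,312),(100,390),(40,470)],195,135,6),34)
for p in pts: 
    q=topl(p);d=q-[75,27];print(p.round(1),q.round(1),np.hypot(*d).round(1),np.degrees(np.arctan2(d[1],-d[0])).round(2))
# grip circle
for phi in (19,20,21):
  for lev in(0,.12,.3,.38):
    a=np.radians(phi)-lev;q=np.array([75-205*np.cos(a),27+205*np.sin(a)]);print(phi,lev,q.round(1),T(pl,[(q[0],q[1],34)])[0].round(1))
E
```

```text
[580.  131.1  34. ] [-64.1  70.7] 145.8 17.43
[539.3 158.9  34. ] [-111.   86.] 195.1 17.59
[498.1 187.2  34. ] [-158.5  101.7] 245.1 17.74
19 0 [-118.8   93.7] [533.9 168.5  34. ]
19 0.12 [-125.4   70.1] [521.  147.6  34. ]
19 0.3 [-129.9   33.5] [506.5 113.8  34. ]
19 0.38 [-129.8   17.1] [502.  98.  34.]
20 0 [-117.6   97.1] [536.  171.4  34. ]
20 0.12 [-124.6   73.5] [522.7 150.8  34. ]
20 0.3 [-129.8   37.1] [507.6 117.2  34. ]
20 0.38 [-129.9   20.7] [502.9 101.5  34. ]
21 0 [-116.4  100.5] [538.1 174.3  34. ]
21 0.12 [-123.8   77. ] [524.5 153.9  34. ]
21 0.3 [-129.5   40.6] [508.8 120.5  34. ]
21 0.38 [-130.    24.2] [503.8 104.9  34. ]
```

```bash
python3 - <<'E'
from ora import *
print(T(pl,[(-119,128,0)])[0]+[1.6,-.7,0])
E
python3 mv.py 544.9 200.7 120 163.8
```

```text
[544.92890136 200.76714767   0.        ]
pos [623.3  48.5 150.5] toolY ang 163.72 tilt [ 1.390e-02  9.000e-04 -9.999e-01] clock 8.2
F [-0.38  0.18  0.4 ] w 52.0
shift [-0.124   0.1183  0.0295] yaw -0.08
```

Emit:
send_rows([
  [-0.03,0.03,0.0],
  [-0.06,0.06,0.01],
  [-0.09,0.09,0.02],
  [-0.124,0.118,0.03],
  [-0.124,0.118,0.06],
  [-0.124,0.118,0.09],
  [-0.124,0.118,0.115],
  [-0.124,0.118,0.13],
  [-0.124,0.118,0.13],
  [-0.124,0.118,0.13],
], yaw=[0,0,0,0,0,0,0,0,0,0], fingers=[255,255,255,255,255,255,255,255,255,255])

```text
clock: 9.2
position: [546.3, 200.4, 18.9]
ee_rot: [-0.6, 0.8, -0.004, 0.005]
contact_force: [-0.2, 0.3, 0.2]
gripper_width: 0.0
```

```bash

python3 - <<'E'
from plug import *
b=get_image('side');cv2.imwrite('pics/a8s.png',b)
b=get_image('top');cv2.imwrite('pics/a8.png',b)
draw('side','pics/a8s.png','pics/a8sr.png',(170,120,100,90),7,[])
draw('top','pics/a8.png','pics/a8r.png',(185,135,100,100),6,[])
E
python3 mv.py 544.9 200.7 20 163.8;
```

```text
pos [547.1 200.9  20.3] toolY ang 163.73 tilt [ 0.015   0.0015 -0.9999] clock 9.3
F [-0.35  0.54  0.29] w 0.3
shift [0.0008 0.002  0.0002] yaw -0.07
```

View pics/a8sr.png

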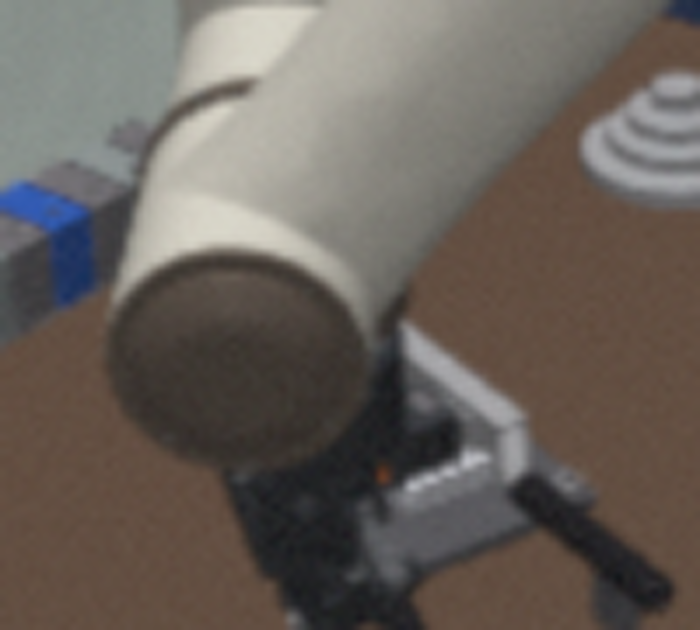

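View pics/a8r.png

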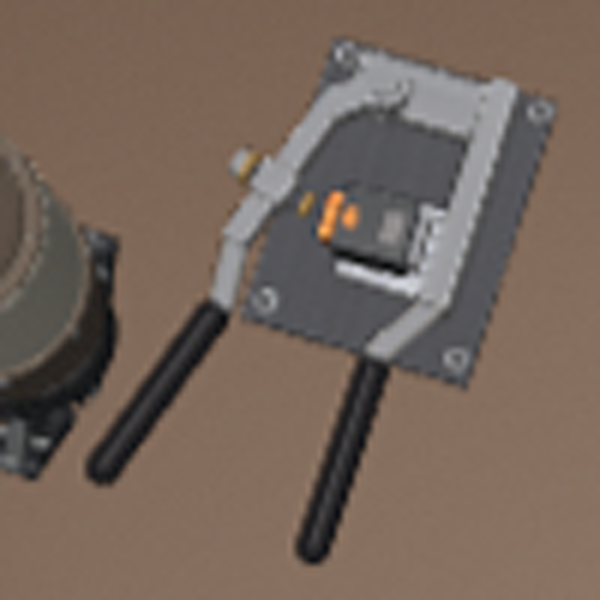

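```bash

python3 - <<'E'
from ora import *
po=T(pl,[(0,3,0)])[0];po=(po[0],po[1],pl[2]);z=18
B=[(po,(-17,17,-15,23,z,z+32),(0,255,0)),(po,(-12,12,23,30.5,z+7,z+25),(0,0,255)),(po,(-14,14,-23,-15,z+3,z+29),(255,0,0)),(pl,(-23.5,-18.5,-23,21,18,25),(255,255,0)),(pl,(18.5,23.5,-23,21,18,25),(255,255,0))]
draw('top','pics/a8.png','pics/a8o.png',(225,145,45,40),17,B)
E
```

```text
(no output)
```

View pics/a8o.png

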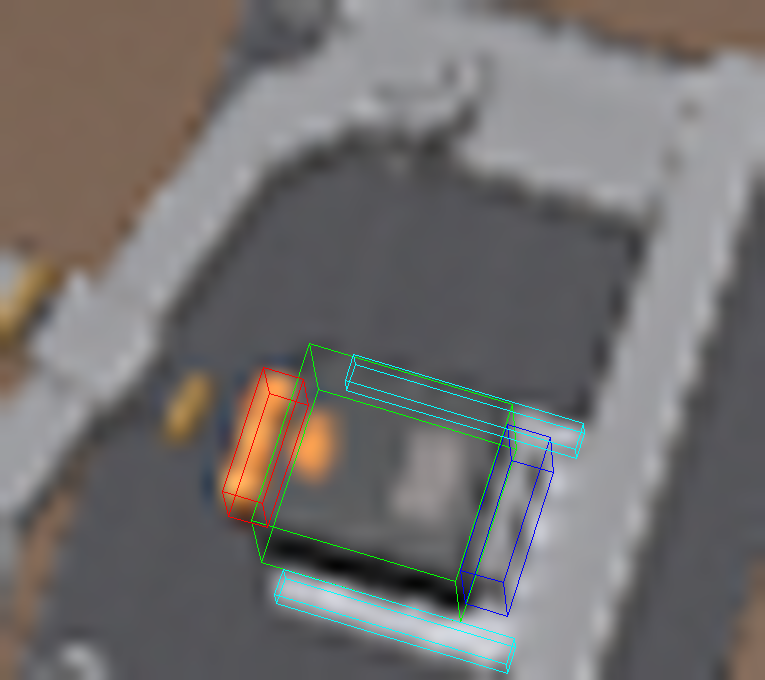

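The overlay agrees: the plug is in the channel at y ≈ +3 mm, lock out. Approach the handle now.

Emit:
send_rows([
  [0.004,0,0],
  [0.008,0.001,0],
  [0.012,0.001,0],
  [0.016,0.002,0],
  [0.02,0.003,0],
  [0.024,0.004,0],
  [0.024,0.004,0],
], yaw=[0,0,0,0,0,0,0], fingers=[255,255,255,255,255,255,255])

```text
clock: 10.0
position: [536.6, 179.1, 20.4]
ee_rot: [-0.6, 0.8, -0.004, 0.007]
contact_force: [0.0, 2.2, 0.9]
gripper_width: 0.1
```

```bash
cat > st.py <<'E'
from ora import *
s=read_state();F=s['contact_force'];u=np.array([-np.sin(pl[2]),np.cos(pl[2])])
print('clk',s['clock'],'pliers xy',topl(s['position']-[1.6,-.7,0]).round(2),'z',s['position'][2].round(1),'F+y',(F[:2]@u).round(2),'Fx',(F[0]*u[1]-F[1]*u[0]).round(2),'Fz',F[2].round(2))
E
python3 st.py
```

```text
clk 10.0 pliers xy [-120.96  104.83] z 20.4 F+y 2.07 Fx -0.59 Fz 0.87
```

Emit:
send_rows([
  [0.003,0.001,0],
  [0.006,0.002,0],
  [0.009,0.003,0],
  [0.012,0.003,0],
  [0.015,0.004,0],
  [0.015,0.004,0],
], yaw=[0,0,0,0,0,0], fingers=[255,255,255,255,255,255])

```text
clock: 10.6
position: [528.4, 165.4, 20.4]
ee_rot: [-0.6, 0.8, -0.004, 0.007]
contact_force: [-0.4, 3.1, 0.5]
gripper_width: -0.1
```

```bash
cat > pic.py <<'E'
import sys
from plug import *
n=sys.argv[1]
b=get_image('top');cv2.imwrite(f'pics/{n}.png',b)
draw('top',f'pics/{n}.png',f'pics/{n}r.png',(185,140,90,80),7,[])
E
python3 st.py; python3 pic.py b1
```

```text
clk 10.6 pliers xy [-124.99   89.41] z 20.4 F+y 2.9 Fx -1.26 Fz 0.5
```

View pics/b1r.png

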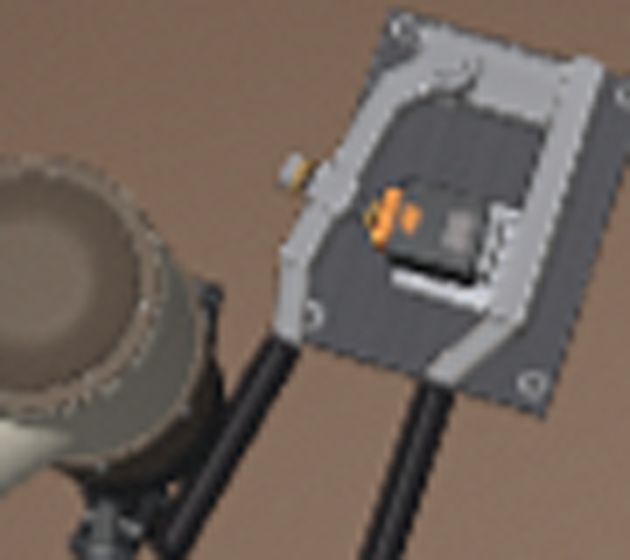

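The nose has nearly reached the lock (crop (372,218)). Small steps from here.

Emit:
send_rows([
  [0.001,0,0],
  [0.002,0,0],
  [0.003,0.001,0],
  [0.004,0.001,0],
  [0.005,0.001,0],
  [0.005,0.001,0],
], yaw=[0,0,0,0,0,0], fingers=[255,255,255,255,255,255])

```text
clock: 11.25
position: [526.0, 160.9, 20.3]
ee_rot: [-0.6, 0.8, -0.004, 0.007]
contact_force: [0.6, 2.8, 1.3]
gripper_width: 0.1
```

```bash
python3 st.py
```

```text
clk 11.25 pliers xy [-125.97   84.4 ] z 20.3 F+y 2.86 Fx -0.22 Fz 1.28
```

Emit:
send_rows([
  [0.001,0,0],
  [0.002,0,0],
  [0.003,0.001,0],
  [0.004,0.001,0],
  [0.005,0.001,0],
  [0.005,0.001,0],
], yaw=[0,0,0,0,0,0], fingers=[255,255,255,255,255,255])

```text
clock: 11.85
position: [523.6, 156.1, 20.3]
ee_rot: [-0.6, 0.8, -0.004, 0.007]
contact_force: [0.8, 1.5, 1.2]
gripper_width: -0.1
```

```bash
python3 st.py; python3 pic.py b2
```

```text
clk 11.85 pliers xy [-126.97   79.18] z 20.3 F+y 1.67 Fx 0.31 Fz 1.19
```

View pics/b2r.png

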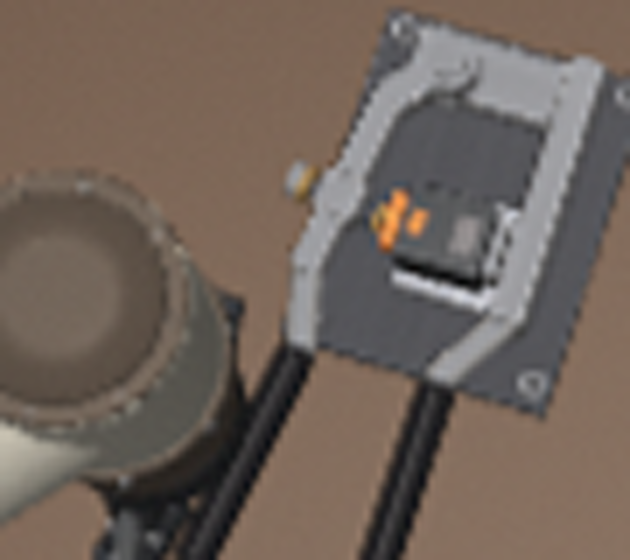

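Emit:
send_rows([
  [0.001,0,0],
  [0.002,0,0],
  [0.003,0.0005,0],
  [0.004,0.0005,0],
  [0.004,0.0005,0],
], yaw=[0,0,0,0,0], fingers=[255,255,255,255,255])

```text
clock: 12.4
position: [521.8, 152.3, 20.2]
ee_rot: [-0.6, 0.8, -0.004, 0.006]
contact_force: [0.3, 3.3, 1.6]
gripper_width: 0.0
```

```bash
python3 st.py
```

```text
clk 12.4 pliers xy [-127.67   74.98] z 20.2 F+y 3.24 Fx -0.62 Fz 1.61
```

Emit:
send_rows([
  [0.001,0,0],
  [0.002,0,0],
  [0.003,0.0005,0],
  [0.004,0.0005,0],
  [0.004,0.0005,0],
], yaw=[0,0,0,0,0], fingers=[255,255,255,255,255])

```text
clock: 12.9
position: [520.3, 148.7, 20.2]
ee_rot: [-0.6, 0.8, -0.004, 0.007]
contact_force: [-0.6, 4.8, 1.5]
gripper_width: 0.2
```

```bash
python3 st.py
```

```text
clk 12.9 pliers xy [-128.13   71.15] z 20.2 F+y 4.43 Fx -1.95 Fz 1.54
```

Emit:
send_rows([
  [0.001,0,0],
  [0.002,0,0],
  [0.0025,0,0],
  [0.0025,0,0],
], yaw=[0,0,0,0], fingers=[255,255,255,255])

```text
clock: 13.3
position: [519.7, 147.3, 20.3]
ee_rot: [-0.6, 0.8, -0.004, 0.007]
contact_force: [-1.7, 7.8, 1.4]
gripper_width: 0.1
```

```bash
python3 st.py
```

```text
clk 13.3 pliers xy [-128.26   69.58] z 20.3 F+y 7.06 Fx -3.78 Fz 1.44
```

Emit:
send_rows([
  [0.001,0,0],
  [0.002,0,0],
  [0.0025,0,0],
  [0.0025,0,0],
], yaw=[0,0,0,0], fingers=[255,255,255,255])

```text
clock: 13.7
position: [519.3, 146.3, 20.3]
ee_rot: [-0.6, 0.8, -0.003, 0.009]
contact_force: [-3.6, 9.1, 0.7]
gripper_width: 0.1
```

```bash
python3 st.py
```

```text
clk 13.7 pliers xy [-128.35   68.56] z 20.3 F+y 7.7 Fx -5.94 Fz 0.74
```

Emit:
send_rows([
  [0.0015,0.0005,0],
  [0.0025,0.001,0],
  [0.003,0.001,0],
  [0.0035,0.001,0],
  [0.0035,0.001,0],
], yaw=[0,0,0,0,0], fingers=[255,255,255,255,255])

```text
clock: 14.2
position: [518.8, 145.3, 20.5]
ee_rot: [-0.6, 0.8, -0.003, 0.011]
contact_force: [0.8, 9.8, -1.4]
gripper_width: -0.1
```

```bash
python3 st.py; python3 pic.py b3
```

```text
clk 14.2 pliers xy [-128.61   67.44] z 20.5 F+y 9.64 Fx -1.94 Fz -1.37
```

View pics/b3r.png

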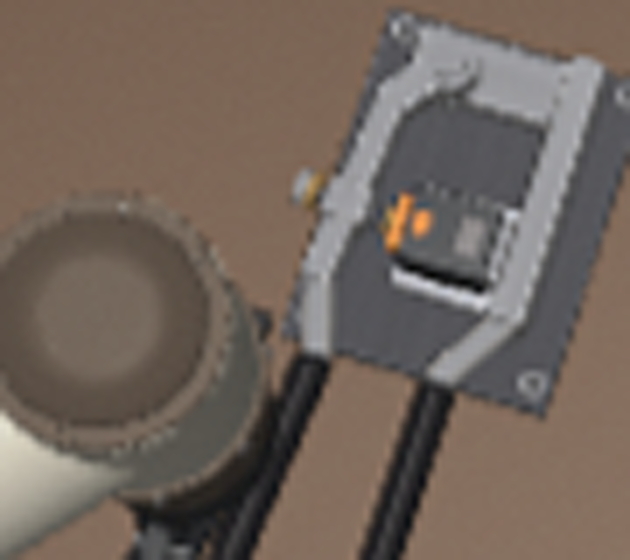

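Emit:
send_rows([
  [0.002,0,0],
  [0.003,0.0005,0],
  [0.0035,0.0005,0],
  [0.004,0.0005,0],
  [0.0045,0.0005,0],
  [0.0045,0.0005,0],
], yaw=[0,0,0,0,0,0], fingers=[255,255,255,255,255,255])

```text
clock: 14.85
position: [518.2, 143.7, 20.5]
ee_rot: [-0.6, 0.8, -0.003, 0.014]
contact_force: [-1.1, 13.1, -1.1]
gripper_width: 0.1
```

```bash
python3 st.py
```

```text
clk 14.85 pliers xy [-128.74   65.72] z 20.5 F+y 12.31 Fx -4.68 Fz -1.09
```

Emit:
send_rows([
  [0.0025,0,0],
  [0.0035,0.0005,0],
  [0.004,0.0008,0],
  [0.0045,0.0008,0],
  [0.005,0.0008,0],
  [0.005,0.0008,0],
], yaw=[0,0,0,0,0,0], fingers=[255,255,255,255,255,255])

```text
clock: 15.45
position: [517.5, 142.0, 20.7]
ee_rot: [-0.6, 0.8, -0.002, 0.017]
contact_force: [-1.1, 13.8, -1.9]
gripper_width: -0.0
```

```bash
python3 st.py
```

```text
clk 15.45 pliers xy [-128.94   63.92] z 20.7 F+y 12.91 Fx -4.9 Fz -1.89
```

Emit:
send_rows([
  [0.0025,0,0],
  [0.0035,0.0005,0],
  [0.004,0.0008,0],
  [0.0045,0.0008,0],
  [0.005,0.0008,0],
  [0.005,0.0008,0],
], yaw=[0,0,0,0,0,0], fingers=[255,255,255,255,255,255])

```text
clock: 16.05
position: [516.8, 140.4, 20.7]
ee_rot: [-0.6, 0.8, -0.002, 0.02]
contact_force: [-2.0, 13.7, -2.3]
gripper_width: 0.1
```

```bash
python3 st.py
```

```text
clk 16.05 pliers xy [-129.12   62.18] z 20.7 F+y 12.6 Fx -5.75 Fz -2.26
```

Emit:
send_rows([
  [0.0025,0,0],
  [0.0035,0.0005,0],
  [0.004,0.0008,0],
  [0.0045,0.001,0],
  [0.005,0.001,0],
  [0.005,0.001,0],
], yaw=[0,0,0,0,0,0], fingers=[255,255,255,255,255,255])

```text
clock: 16.65
position: [516.0, 138.7, 20.8]
ee_rot: [-0.6, 0.799, -0.001, 0.023]
contact_force: [-0.1, 13.8, -2.2]
gripper_width: -0.2
```

```bash
python3 st.py; python3 pic.py b4
```

```text
clk 16.65 pliers xy [-129.37   60.3 ] z 20.8 F+y 13.24 Fx -3.94 Fz -2.23
```

View pics/b4r.png

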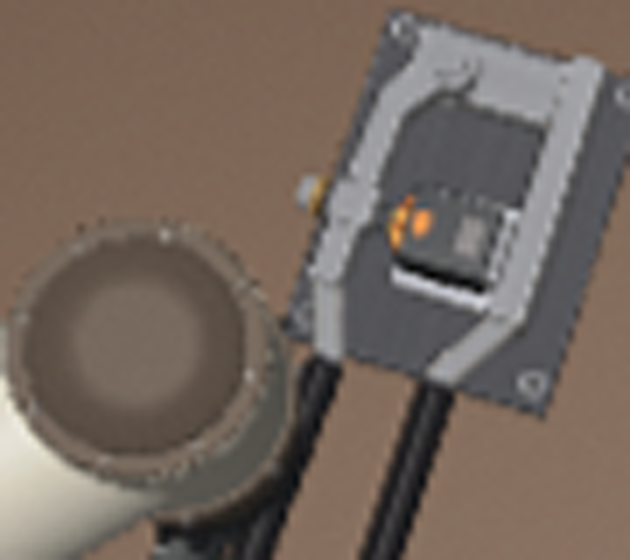

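The lock is about half in (crop (400,222)) and the force is steady near its peak of 13 N. Continue.

Emit:
send_rows([
  [0.0025,0,0],
  [0.0035,0.0005,0],
  [0.004,0.0008,0],
  [0.0045,0.0008,0],
  [0.005,0.0008,0],
  [0.005,0.0008,0],
], yaw=[0,0,0,0,0,0], fingers=[255,255,255,255,255,255])

```text
clock: 17.3
position: [514.9, 136.0, 20.8]
ee_rot: [-0.601, 0.799, -0.001, 0.025]
contact_force: [-0.4, 10.1, -0.5]
gripper_width: -0.1
```

```bash
python3 st.py
```

```text
clk 17.3 pliers xy [-129.7    57.43] z 20.8 F+y 9.6 Fx -3.21 Fz -0.5
```

Past the peak, resistance is falling. Smaller shifts now.

Emit:
send_rows([
  [0.0015,0,0],
  [0.0025,0.0004,0],
  [0.003,0.0006,0],
  [0.0035,0.0006,0],
  [0.0035,0.0006,0],
], yaw=[0,0,0,0,0], fingers=[255,255,255,255,255])

```text
clock: 17.8
position: [514.0, 133.9, 20.8]
ee_rot: [-0.601, 0.799, -0.001, 0.026]
contact_force: [-1.2, 6.3, 0.6]
gripper_width: -0.0
```

```bash
python3 st.py
```

```text
clk 17.8 pliers xy [-129.99   55.14] z 20.8 F+y 5.68 Fx -2.86 Fz 0.59
```

Emit:
send_rows([
  [0.001,0,0],
  [0.002,0.0004,0],
  [0.0025,0.0004,0],
  [0.003,0.0004,0],
  [0.003,0.0004,0],
], yaw=[0,0,0,0,0], fingers=[255,255,255,255,255])

```text
clock: 18.3
position: [512.8, 130.9, 20.7]
ee_rot: [-0.601, 0.799, -0.001, 0.026]
contact_force: [0.1, 3.7, 1.2]
gripper_width: -0.1
```

```bash
python3 st.py
```

```text
clk 18.3 pliers xy [-130.34   51.93] z 20.7 F+y 3.6 Fx -0.97 Fz 1.19
```

```bash
python3 pic.py b5; python3 -c "
from plug import *
draw('top','pics/b5.png','pics/b5z.png',(225,150,40,35),18,[])"
```

```text
(no output)
```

View pics/b5z.png

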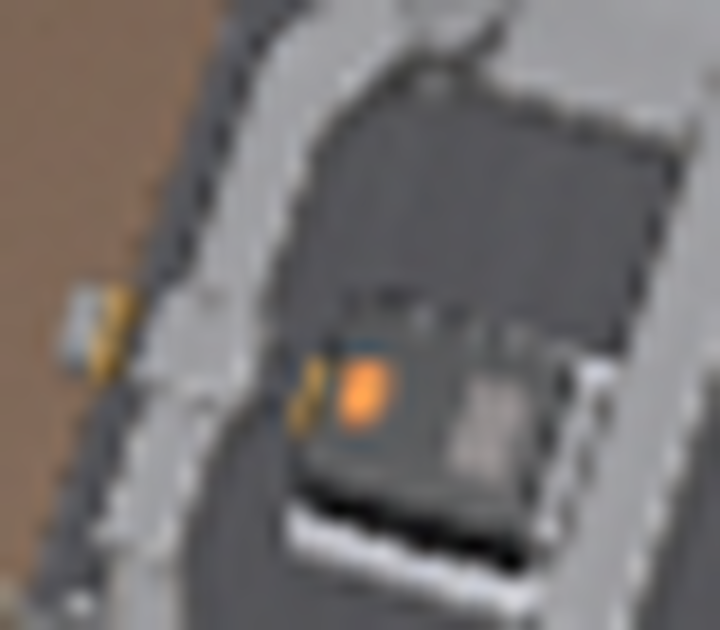

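The orange lock end is gone; only the brass nose shows at the shell (crop (310,395)), and the force is down to the spring's. One small nudge to be sure, with a hold.

Emit:
send_rows([
  [0.001,0.0002,0],
  [0.002,0.0002,0],
  [0.002,0.0002,0],
  [0.002,0.0002,0],
], yaw=[0,0,0,0], fingers=[255,255,255,255])

```text
clock: 18.75
position: [512.3, 129.5, 20.7]
ee_rot: [-0.601, 0.799, -0.001, 0.026]
contact_force: [0.2, 5.8, 1.6]
gripper_width: 0.4
```

```bash
python3 st.py
```

```text
clk 18.75 pliers xy [-130.39   50.46] z 20.7 F+y 5.63 Fx -1.4 Fz 1.56
```

It now meets the flush stop lightly (5.6 N), so the lock is home. Back off and let the handle follow.

Emit:
send_rows([
  [-0.006,-0.001,0],
  [-0.012,-0.002,0],
  [-0.018,-0.003,0],
  [-0.024,-0.004,0],
  [-0.03,-0.005,0],
  [-0.036,-0.006,0],
  [-0.042,-0.007,0],
  [-0.048,-0.008,0],
  [-0.054,-0.009,0],
  [-0.06,-0.009,0],
  [-0.068,-0.009,0],
  [-0.076,-0.009,0],
], yaw=[0,0,0,0,0,0,0,0,0,0,0,0], fingers=[255,255,255,255,255,255,255,255,255,255,255,255])

```text
clock: 19.95
position: [541.4, 200.0, 23.8]
ee_rot: [-0.601, 0.799, -0.001, 0.025]
contact_force: [-0.2, -0.6, 0.2]
gripper_width: -0.3
```

Emit:
send_rows([
  [-0.01,0,-0.02],
  [-0.015,0,-0.05],
  [-0.02,0,-0.09],
  [-0.02,0,-0.12],
  [-0.02,0,-0.12],
  [-0.02,0,-0.12],
], yaw=[0,0,0,0,0,0], fingers=[255,255,255,255,255,255])

```text
clock: 20.55
position: [541.5, 215.9, 144.9]
ee_rot: [-0.6, 0.799, -0.001, 0.025]
contact_force: [0.2, -0.2, -1.1]
gripper_width: 0.3
```

```bash
python3 st.py; python3 pic.py b6; python3 - <<'E'
from ora import *
b=get_image('side');cv2.imwrite('pics/b6s.png',b)
po=T(pl,[(0,-1,0)])[0];po=(po[0],po[1],pl[2]);z=18
B=[(po,(-17,17,-15,23,z,z+32),(0,255,0))]
draw('top','pics/b6.png','pics/b6z.png',(225,145,42,35),14,[])
draw('top','pics/b6.png','pics/b6o.png',(225,145,42,35),14,B)
x=np.vstack([cv2.imread('pics/b6z.png'),cv2.imread('pics/b6o.png')]);cv2.imwrite('pics/b6zz.png',cv2.resize(x,None,fx=.6,fy=.6))
cv2.imwrite('pics/b6sb.png',cv2.resize(b,(800,600)))
a=cv2.imread('pics/a8.png');
E
```

```text
clk 20.55 pliers xy [-126.53  141.53] z 144.9 F+y -0.17 Fx 0.29 Fz -1.13
```

View pics/b6r.png

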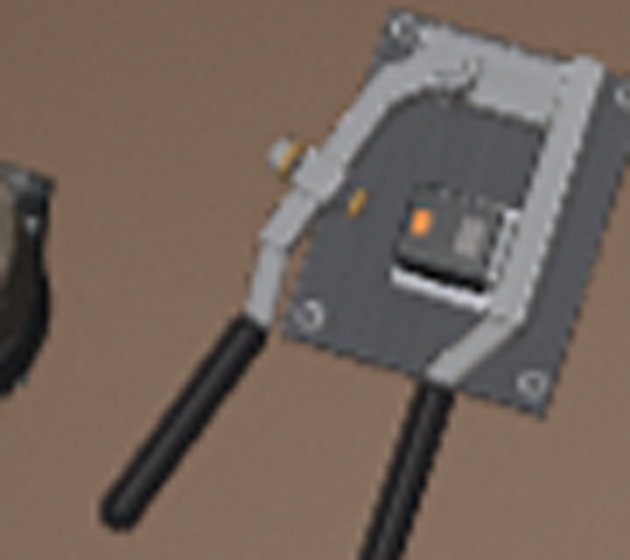

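View pics/b6zz.png

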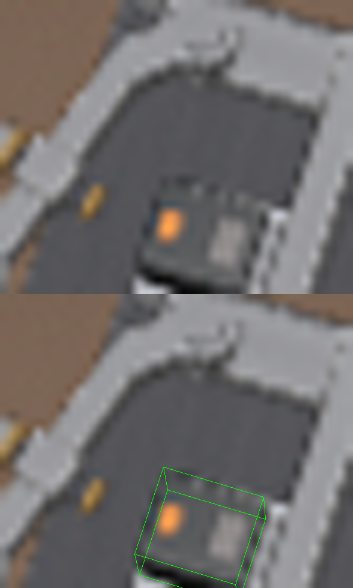

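View pics/b6sb.png

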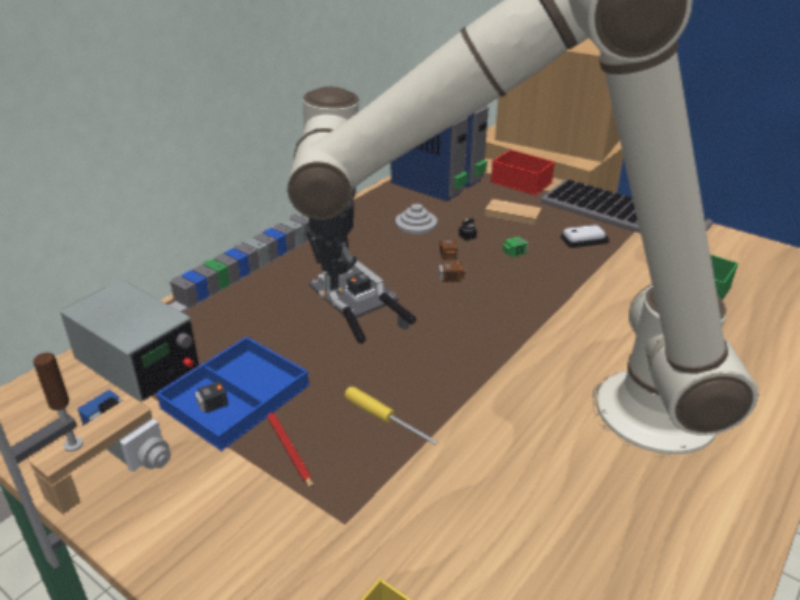

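The top view shows the lock flush (no orange past the shell at crop (398,225)), the plug flat between the rails, and the handle fully open. The side view shows the other things where they were and the tool clear at z ≈ 145 mm. Hand in.

```bash
python3 -c "
from bench import *
job_done()"
```

```text
the job is handed in; nothing more can be done
```

I laid the grey plug in the nest with its lock towards the moving jaw and let go of it. I then closed the pliers by the free handle in small steps. The push peaked at about 14 N, then fell to spring level at about 0.26 rad of closing (estimated from how far the tool moved). A last light nudge met the stop at about 6 N. I backed off, the handle sprang open, and I handed the job in at about 20.7 s of the 64 s allowed.

**Last checks:**
- **Lock and plug:** the last top view shows the lock flush and the plug flat between the rails. It sits at pliers y of about −1 mm.
- **Handle and bench:** the handle is back at its open position and the other things look where they were. The tool stands clear, with no contact force beyond sensor noise.

**What disagreed:** the two cameras and the arm's own readings differed by 1.5 to 3 mm around the nest. I settled the last few millimetres of the placement by touch: the plug met the floor at the height expected for the nest, not at the rail tops. I judged the lock's seating from the pictures and the force drop, since its travel cannot be read directly.

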